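# Clamp a rail end in the bench screw press

### The arm

A 6-joint arm with a two-finger parallel gripper is mounted at the origin on the work surface. World frame = base frame: x ahead of the robot, y to its left, z up, the work surface at z = 0. Lengths are in m, angles in rad, forces in N, time in s.
With the tool pointing down it reaches from about 0.25 to 0.775 m from the base axis. Payload 4 kg.
Tool frame: the origin (TCP) lies at the very end of the fingers, on their centre line; the grasp point (between the pads) lies 19 mm behind it; z points along the fingers, x is the direction in which the jaws open and shut, and the axes are right-handed (so a half turn about z gives the same grasp; the last joint's range is limited). The gripper opens to 94 mm and grips with 3 to 60 N. Pads are 16 mm wide; open, the fingers measure 119 mm over their backs; the gripper's body (75 mm by 177 mm) begins 78 mm behind the grasp point.
Start: joints at [1.09, 0.087, 1.371, -0, 1.684, -0.103], TCP at [0.203, 0.511, 0.171] pointing down, gripper open.
Joint ranges: [-3.1, 3.1], [-0.76, 2.03], [0.27, 2.55], [-1.08, 4.22], [0.17, 2.65], [-2.57, 2.57]. Speed limits (rad/s): [2.79, 2.79, 3.14, 3.14, 3.14, 3.14].

### API

Orientations are given as [roll, pitch, yaw] about the fixed x, y, z axes, in that order (R = Rz(yaw) Ry(pitch) Rx(roll)).
In Python, from bench import robot, cams, ticket gives the robot as it stands.
- The arm moves only by the tool jog_arm, never from a script. Its argument "series" is a list of rows, each an object of numbers: "x", "y", "z": the shift along the tool's x, y, z in m; "rx", "ry", "rz": the turn, a rotation vector about the tool's x, y, z in degrees. A call has 1 to 12 rows; each row shifts and turns the pose as measured when the row begins, along the tool's axes as they then stand; what a row does not reach is not made up. A row lasts 1/12 s, in which the tool goes at most 41.7 mm and 7.16 degrees, less where a joint would pass 70% of its speed; a pose out of reach is approached as far as the arm can. A call with a gripper value outside its range is refused whole. "claw" is the opening, from 0 (shut) to 1 (fully open), set as the call begins (left out, the last holds). The fingers move at their own pace and stop on an object; the grip force is fixed at half the most. Time passes only in rows, so rows that do not move let the fingers close. It gives the time, the measured TCP pose, the force and the opening at its end, in the units of the state.
- robot.get_obs(): the state, without advancing time (a new reading comes with each control period).
- cams.snapshot(name): name is "scene" or "top" or "wrist"; returns a dict with "img" (400x640x3 uint8, red, green, blue), "mtx" (3x3 intrinsics, pixels), "origin" and "attitude" of the camera in the world. Camera axes: x right, y down, z forward; pixel columns grow to the right and rows downward; lengths in m; the calibration is good to about 2 mm. A picture is of the moment at which its call begins. There is no depth.
- ticket.close_job(): hands the job in, once; it reports no verdict.
Trained networks look in a picture, given as the dict that the camera call returned (one of the last four; its "shot" number tells which), for a name from the list of things; names that differ only in an ending like _2 or _b are one class to them, and where a whole thing is asked for, a point or a joint stands for the part that bears it (a point fixed in the world has none). Each returns a list of dicts, best first, with "p" (0 to 1); they miss things now and then, are a little off and sometimes report something else, mostly with a low value. They report only what shows in the picture. A call takes as long as a camera call.
- cams.look_for(thing, picture): "bbox" ([left, top, width, height] in pixels, round what is visible of it).
The state is a dict: "time": time; "joint_positions": joint angles; "qvel": joint speeds; "joint_torque": joint torques, N m; "tool_pos": TCP position; "ee_rot": TCP orientation; "wrist_force": force on the tool from outside, world axes, zero at the start; "wrist_torque": the same for the moment, N m; "width": finger opening in m.
Only numpy, scipy, OpenCV 4.12 (cv2) and the standard library are available. Lean on these libraries where they do the work, as an engineer would, in place of code of your own. Each camera call takes 0.05 s, during which the arm holds its last target.

### The job

Lay the rail with the steel end plate on the bed of the screw press, plate end first, home against the red back stop with its plate centred under the platen, and let go of it. Then wind the crank down (clockwise seen from above) until the platen just meets the plate, add a quarter turn beyond that contact, and leave it clamped with your hand off the crank. Do not overtighten, and leave the other things where they are.

Things in the scene. Friction and masses are not known exactly. Their poses are not given: they have to be found in the camera images.
- press: Grey bench screw press, fixed. Origin: on the bench under the screw's axis; x points from its open front (where the rail enters) to the back stop, z up; yaw varies. Base 170 x 150 x 22 mm; two columns 22 mm thick at y = +56 and -56 mm; crossbeam on them, 44 mm in x, 150 mm in y, 145 to 188 mm above the bench. No part but the bed reaches past x = -80 mm at the front.
- bed: Steel bed of the press with a red back stop; axes as the press. Its top face is 50 mm above this origin, from x = -111 to +25 mm, 62 mm wide; the stop's face is at x = +25 mm and stands 24 mm above the top face. It is packed to a height that differs by up to 3 mm up or down from run to run, and stays there.
- axis (a point): Point on the screw's vertical axis, 50 mm above the bench. Round brass platen, 38 mm across, hangs here on a very stiff spring under the screw; its height is not measured, but it starts at least 7 mm clear of the plate of a loaded rail.
- grip (a point): Middle of the red crank grip: upright, round, 24 mm thick, 50 mm tall (this point is 27 mm above its foot, which stands on the crank arm), spinning freely on its pin. It circles the screw's axis at radius 65 mm. Starts about 250 mm above the bench, on the back side of the press within 70 degrees of the press's x axis; sinks 12 mm per turn.
- crank (a joint): Turn of the crank in rad, growing clockwise seen from above, which lowers the platen 12 mm per turn. The screw drags: about 8 N at the grip while turning, of which 1 to 3 N is still felt in a pause. Once the platen meets the plate the push rises steadily, by 5 to 6 N in a quarter turn (some 3.5 N per rad), paused or not. The screw stays where it is left. Contact comes 0.6 to 1.5 turns from the start.
- rail_end: Pale wooden rail 190 x 44 x 29 mm, about 0.14 kg, with a bright steel plate on top of one end. Origin: centre of its underside. x runs along it towards the plate end (at x = +95 mm), z up. It may swap places with the darker plain spare rail.
- plate (a point): Centre of the top of the steel plate (40 x 38 mm, 3 mm thick), 70 mm from the rail's middle, 25 mm from its end and 32 mm above its underside: right under the screw's axis when the rail is home against the stop.
- spare_rail: Darker plain rail 190 x 44 x 29 mm without a plate; to be left alone. Origin: centre of its underside.
- filler_can: Can, 72 mm across, 110 mm tall; leave alone. Origin: centre of its underside.
- mug: Blue mug, 80 mm across, 90 mm tall; leave alone. Origin: centre of its underside.
- mallet: Hammer lying on the bench; leave alone.
- driver: Screwdriver lying on the bench; leave alone.
- tape_block: Blue plastic block, 90 x 50 x 45 mm; leave alone. Origin: centre of its underside.

How it is judged:
On the way, in this order (a step that is already met when the one before it is completed fails the run):
1. the rail lies home on the bed, its plate under the platen (within 6 mm of the screw's axis, square within 6 degrees), let go of (horizontal distance between plate and axis below 0.006 m and angle between the x axis of rail_end and the x axis of press, either way round below 0.1 rad and angle between rail_end's own z axis and vertical below 0.05 rad and contact force between bed and rail_end above 0.3 N and contact force between the fingers and rail_end below 0.2 N), for 0.2 s.
2. the platen has met the plate (contact force between bed and rail_end above 20 N), for 0.05 s.
At the end, for the whole second after the job is handed in: The rail lies flat and square (6 degrees) on the bed, its plate within 6 mm of the screw's axis, clamped with 135 to 250 N on the bed: that is 63 to 117 degrees of turn past contact (a quarter turn gives about 195 N). Crank and rail at rest (contact force between bed and rail_end between 135 and 250 N and horizontal distance between plate and axis below 0.006 m and angle between the x axis of rail_end and the x axis of press, either way round below 0.1 rad and angle between rail_end's own z axis and vertical below 0.05 rad and linear speed of rail_end below 0.01 m/s and velocity of joint crank between -0.05 and 0.05 rad/s); the robot touches nothing.
It fails at once if the press is overtightened: over 300 N on the rail, about 140 degrees past contact (contact force between bed and rail_end above 300 N).
It fails at once if another thing on the bench is moved by more than 25 mm (distance of any of spare_rail, filler_can, mug, mallet, driver, tape_block from where it was at the start of the episode above 0.025 m).
It also fails if it takes over 72 s, if anything falls off the work surface, if the arm or the gripper's body presses on something with over 40 N, if the wrist force passes 120 N, or if a joint passes its speed limit or range.

## Working session

There is one attempt and no reset: what is moved stays moved. The work goes in short steps, Python scripts to look and compute and a tool call to move; the robot and the scene stay as the last step left them, time stands still between calls to the robot, and variables do not carry over. Pictures are saved under pics/ and viewed, and the job is handed in when it is done.

Besides the shell and the picture viewer there is one more tool, called after "Request:" in YAML: its name, and indented under it one key for each argument. jog_arm: Moves the arm, as the interface text tells. Its arguments: {"type":"object","properties":{"series":{"type":"array","items":{"type":"object","properties":{"x":{"type":"number"},"y":{"type":"number"},"z":{"type":"number"},"rx":{"type":"number"},"ry":{"type":"number"},"rz":{"type":"number"}}}},"claw":{"type":"number"}},"required":["series"]}

```bash
mkdir -p pics; ls
cat > h.py <<'E'
import numpy as np, cv2
from scipy.spatial.transform import Rotation as R
from bench import robot, cams, ticket
def snap(n,f=None):
    p=cams.snapshot(n)
    if f: cv2.imwrite('pics/'+f,cv2.cvtColor(p['img'],cv2.COLOR_RGB2BGR))
    return p
def att(p):
    a=np.array(p['attitude'],float)
    return a if a.shape==(3,3) else R.from_euler('xyz',a).as_matrix()
def ray(p,u,v):
    d=np.linalg.inv(np.array(p['mtx']))@np.array([u,v,1.]); return np.array(p['origin']),att(p)@d
def onz(p,u,v,z):
    o,d=ray(p,u,v); return o+d*(z-o[2])/d[2]
def proj(p,X):
    c=att(p).T@(np.array(X)-np.array(p['origin'])); q=np.array(p['mtx'])@c; return q[:2]/q[2]
E
python3 - <<'E'
from h import *
o=robot.get_obs(); print(o)
for n in ['scene','top','wrist']:
    p=snap(n,n+'0.png'); print(n,p['origin'],p['attitude'],p['mtx'])
    for t in ['press','bed','grip','rail_end','plate','spare_rail','mallet','filler_can','mug']:
        print(t,[(r['bbox'],round(r['p'],2)) for r in cams.look_for(t,p)[:2]])
E
```

```text
pics
{'time': 0.0, 'joint_positions': array([ 1.08990884e+00,  8.79324272e-02,  1.37225649e+00, -6.93310588e-06,
        1.68359087e+00, -1.03114548e-01]), 'qvel': array([ 5.23494093e-04,  2.90348086e-04,  6.64072602e-04, -1.59770788e-03,
       -2.02507907e-05, -1.75164991e-04]), 'joint_torque': array([-5.05142270e-04, -3.40175772e+01, -3.02430296e+01,  7.16672279e-02,
        3.29330668e-02, -1.76383292e-04]), 'tool_pos': array([0.20259054, 0.51065347, 0.16951547]), 'ee_rot': array([-3.14137438e+00,  2.17622940e-03,  1.19302285e+00]), 'wrist_force': array([-0.25761427,  0.26042587, -0.15537873]), 'wrist_torque': array([-0.00335747,  0.00696604, -0.02814492]), 'width': 0.09387131879910117}
scene [ 1.4337655  -0.66447651  1.00734194] [-2.25219977  0.0098018   0.89758885] [[440.62018244   0.         312.92722519]
 [  0.         440.62018244 205.54844041]
 [  0.           0.           1.        ]]
press [([285.0, 187.0, 70.0, 82.1], 0.7)]
bed [([287.4, 216.5, 43.4, 29.9], 0.59), ([355.1, 168.6, 29.7, 39.9], 0.42)]
grip [([305.1, 190.4, 9.6, 17.0], 0.43)]
rail_end [([284.2, 186.8, 69.1,
[... 732 characters left out ...]
plate [([232.5, 202.6, 26.0, 48.3], 0.88)]
spare_rail [([383.1, 196.3, 21.0, 46.9], 0.78)]
mallet [([156.3, 241.7, 66.2, 19.3], 0.77)]
filler_can [([276.6, 151.5, 16.7, 21.0], 0.84)]
mug [([348.5, 143.3, 24.0, 21.2], 0.77), ([317.4, 199.0, 20.8, 21.7], 0.41)]
wrist [0.13093237 0.53862195 0.38539738] [2.87806786e+00 3.55367575e-04 1.19222440e+00] [[303.68858588   0.         321.01670122]
 [  0.         303.68858588 202.54751494]
 [  0.           0.           1.        ]]
press []
bed [([267.1, 352.7, 34.9, 41.6], 0.6)]
grip []
rail_end [([267.5, 352.2, 31.5, 38.7], 0.92)]
plate [([269.0, 353.2, 31.5, 41.6], 0.57)]
spare_rail []
mallet [([338.4, 248.0, 162.9, 63.0], 0.75)]
filler_can []
mug []
```

Run:
```python
import cv2
a=cv2.imread('pics/top0.png')[130:280,140:420]; cv2.imwrite('pics/topc.png',cv2.resize(a,None,fx=2.8,fy=2.8,interpolation=cv2.INTER_CUBIC))
a=cv2.imread('pics/scene0.png')[120:320,190:450]; cv2.imwrite('pics/scenec.png',cv2.resize(a,None,fx=3,fy=3,interpolation=cv2.INTER_CUBIC))
```

```text
(no output)
```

View pics/topc.png

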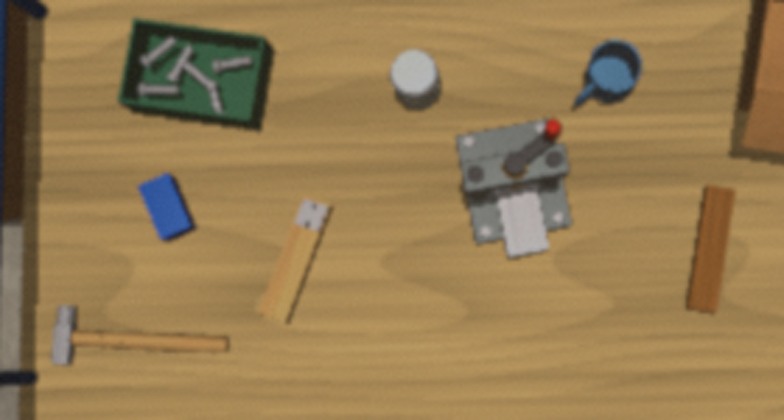

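View pics/scenec.png

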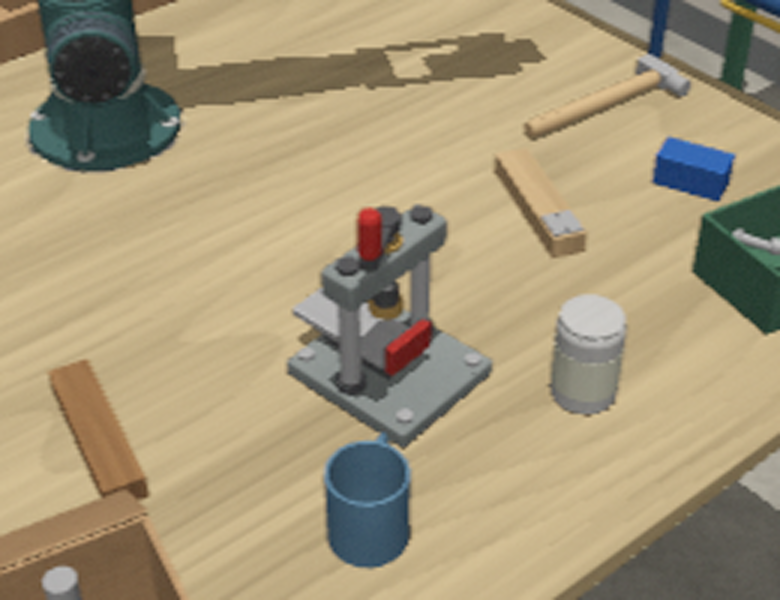

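View pics/wrist0.png

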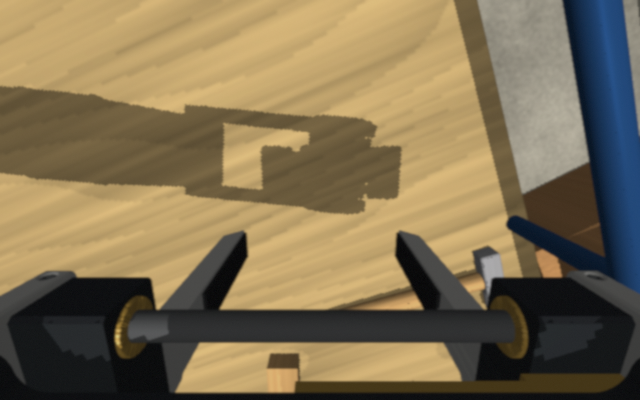

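Run:
```python
from h import *
p=cams.snapshot('top')
f=lambda x,y:(140+x/2.8,130+y/2.8)
for n,(x,y),z in [('plate',(313,213),.03),('railend far',(276,315),.029),('axis',(515,165),.23),('bed front mid',(528,255),.05),('grip',(553,128),.26),('can',(414,72),.11),('mug',(615,60),.09),('spare',(711,250),.029),('rail front L',(300,199),.03),('base R back',(565,125),.022)]:
    print(n,onz(p,*f(x,y),z).round(3))
```

```text
plate [0.581 0.298 0.03 ]
railend far [0.429 0.355 0.029]
axis [ 0.613 -0.007  0.23 ]
bed front mid [ 0.506 -0.024  0.05 ]
grip [ 0.657 -0.059  0.26 ]
can [0.775 0.136 0.11 ]
mug [ 0.789 -0.162  0.09 ]
spare [ 0.507 -0.301  0.029]
rail front L [0.603 0.318 0.03 ]
base R back [ 0.706 -0.088  0.022]
```

Request:
jog_arm:
  series:
    - {"x": -0.005, "y": 0.027, "z": -0.007}
    - {"x": -0.005, "y": 0.027, "z": -0.007}
    - {"x": -0.005, "y": 0.027, "z": -0.007}
    - {"x": -0.005, "y": 0.027, "z": -0.007}
    - {"x": -0.005, "y": 0.027, "z": -0.007}
    - {"x": -0.005, "y": 0.027, "z": -0.007}
    - {"x": -0.005, "y": 0.027, "z": -0.007}
    - {"x": -0.005, "y": 0.027, "z": -0.007}
    - {"x": -0.005, "y": 0.027, "z": -0.007}
    - {"x": -0.005, "y": 0.027, "z": -0.007}
    - {"x": -0.005, "y": 0.027, "z": -0.007}
    - {"x": 0}

```text
invalid input
```

```bash
cat >> h.py <<'E'
def to(pos,yaw=None,o=None):
    "shift in tool axes and turn to get to pos, tool down at yaw"
    o=o or robot.get_obs(); M=R.from_euler('xyz',o['ee_rot'])
    d=M.inv().apply(np.array(pos)-o['tool_pos'])
    print('t',round(o['time'],2),'pos',o['tool_pos'].round(4),'rpy',o['ee_rot'].round(4),'F',o['wrist_force'].round(2),'w',round(o['width'],4))
    rv=None
    if yaw is not None:
        rv=np.degrees((M.inv()*R.from_euler('xyz',[np.pi,0,yaw])).as_rotvec()).round(2)
    print('shift',d.round(4),'turn',rv)
E
python3 - <<'E'
from h import *
to([.475,.34,.25],1.193)
p=snap('wrist','w1.png')
import pickle; pickle.dump(p,open('w1.pkl','wb'))
print(p['origin'],p['attitude'])
for t in ['rail_end','plate']: print(t,[(r['bbox'],round(r['p'],2)) for r in cams.look_for(t,p)[:2]])
E
```

```text
t 1.55 pos [0.2029 0.5112 0.1707] rpy [ 3.1416e+00 -1.0000e-04  1.1930e+00] F [ 0.07 -0.13  0.37] w 0.0942
shift [-0.0588  0.3161 -0.0793] turn [ 0.   -0.01  0.  ]
[0.13093308 0.53862336 0.38538553] [2.87807032e+00 3.78246021e-04 1.19222412e+00]
rail_end [([266.0, 352.7, 32.9, 37.3], 0.92)]
plate [([269.1, 353.4, 32.7, 39.4], 0.69)]
```

View pics/w1.png

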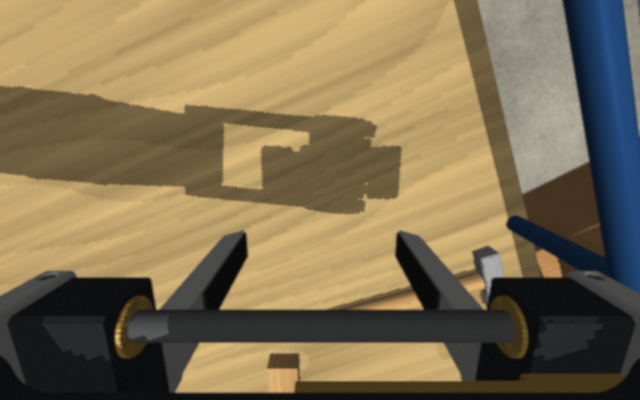

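The picture shows only bench, because the arm hasn't moved: the move call was refused. I'll retry it with full rows.

Request:
jog_arm:
  series:
    - {"x": -0.005, "y": 0.027, "z": -0.007, "rx": 0, "ry": 0, "rz": 0}
    - {"x": -0.005, "y": 0.027, "z": -0.007, "rx": 0, "ry": 0, "rz": 0}
    - {"x": -0.005, "y": 0.027, "z": -0.007, "rx": 0, "ry": 0, "rz": 0}
    - {"x": -0.005, "y": 0.027, "z": -0.007, "rx": 0, "ry": 0, "rz": 0}
    - {"x": -0.005, "y": 0.027, "z": -0.007, "rx": 0, "ry": 0, "rz": 0}
    - {"x": -0.005, "y": 0.027, "z": -0.007, "rx": 0, "ry": 0, "rz": 0}
    - {"x": -0.005, "y": 0.027, "z": -0.007, "rx": 0, "ry": 0, "rz": 0}
    - {"x": -0.005, "y": 0.027, "z": -0.007, "rx": 0, "ry": 0, "rz": 0}
    - {"x": -0.005, "y": 0.027, "z": -0.007, "rx": 0, "ry": 0, "rz": 0}
    - {"x": -0.005, "y": 0.027, "z": -0.007, "rx": 0, "ry": 0, "rz": 0}
    - {"x": -0.005, "y": 0.027, "z": -0.007, "rx": 0, "ry": 0, "rz": 0}
    - {"x": 0, "y": 0, "z": 0, "rx": 0, "ry": 0, "rz": 0}

```text
time: 2.7
tool_pos: [0.4687, 0.3444, 0.2491]
ee_rot: [3.141, 0.002, 1.2]
wrist_force: [0.0, -1.4, 0.0]
width: 0.0941
```

Run:
```python
from h import *
to([.475,.34,.25],1.193)
p=snap('wrist','w2.png')
import pickle; pickle.dump(p,open('w2.pkl','wb'))
print(p['origin'],p['attitude'])
for t in ['rail_end','plate']: print(t,[(r['bbox'],round(r['p'],2)) for r in cams.look_for(t,p)[:2]])
```

```text
t 2.7 pos [0.4687 0.3444 0.2491] rpy [3.1415e+00 1.9000e-03 1.1999e+00] F [ 0.03 -1.38  0.04] w 0.0941
shift [-0.0018  0.0074 -0.0009] turn [0.01 0.11 0.4 ]
[0.39673089 0.37173852 0.46378887] [2.87794545e+00 2.37641915e-03 1.19916696e+00]
rail_end [([304.5, 140.6, 35.0, 126.6], 0.97), ([154.4, 269.5, 74.0, 101.7], 0.17)]
plate [([308.0, 142.8, 32.3, 122.1], 0.73)]
```

View pics/w2.png

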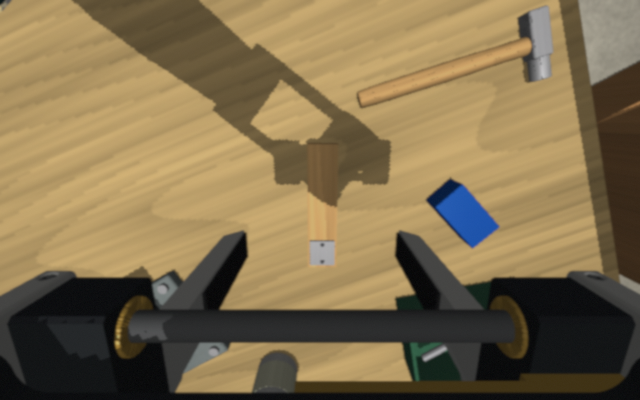

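The rail lies nearly straight along the image column at ~322: bare end at row ~143, plate at rows 240–264. I'll zoom in for the corners and then go on to the press view.

Run:
```python
import cv2
a=cv2.imread('pics/w2.png')[130:280,270:380]; cv2.imwrite('pics/w2c.png',cv2.resize(a,None,fx=4,fy=4,interpolation=cv2.INTER_CUBIC))
```

```text
(no output)
```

View pics/w2c.png

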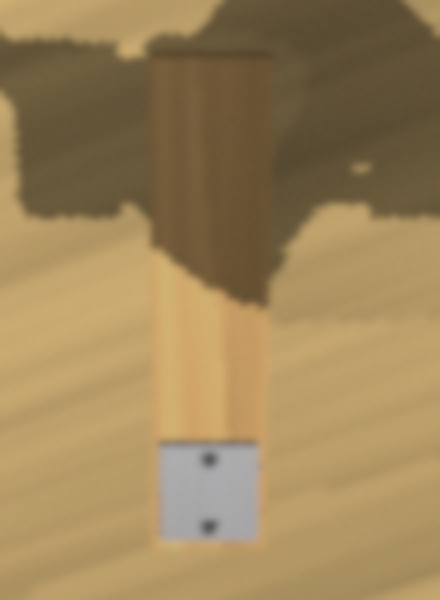

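Request:
jog_arm:
  series:
    - {"x": 0, "y": 0, "z": -0.012, "rx": 0, "ry": 0, "rz": -6}
    - {"x": 0, "y": 0, "z": -0.012, "rx": 0, "ry": 0, "rz": -6}
    - {"x": 0, "y": 0, "z": -0.012, "rx": 0, "ry": 0, "rz": -6}
    - {"x": 0, "y": 0, "z": -0.012, "rx": 0, "ry": 0, "rz": -6}
    - {"x": 0, "y": 0, "z": -0.012, "rx": 0, "ry": 0, "rz": -6}

```text
time: 3.27
tool_pos: [0.4562, 0.3508, 0.3041]
ee_rot: [-3.123, 0.002, 1.761]
wrist_force: [1.0, -0.8, 0.3]
width: 0.0939
```

Run:
```python
from h import *
import pickle
to([.52,-.02,.31],1.72)
p=pickle.load(open('w2.pkl','rb'))
f=lambda x,y:onz(p,270+x/4-.5+.125,130+y/4-.5+.125,.029)
a,b=f(150,55),f(272,55); c,d=f(155,542),f(266,542)
rear=(a+b)/2; fr=(c+d)/2; v=fr-rear
print('rear',rear.round(4),'front',fr.round(4),'len',np.linalg.norm(v),'w',np.linalg.norm(a-b),np.linalg.norm(c-d),'yaw',np.degrees(np.arctan2(v[1],v[0])),'ctr',((rear+fr)/2).round(4))
```

```text
t 3.27 pos [0.4562 0.3508 0.3041] rpy [-3.1234e+00  2.3000e-03  1.7614e+00] F [ 0.98 -0.83  0.33] w 0.0939
shift [-0.3762 -0.0077 -0.0049] turn [-1.04  0.15  2.37]
rear [0.4259 0.3613 0.029 ] front [0.6012 0.293  0.029 ] len 0.1881274780358347 w 0.0429688716485086 0.04357450087059784 yaw -21.28581219217924 ctr [0.5136 0.3271 0.029 ]
```

Request:
jog_arm:
  series:
    - {"x": -0.034, "y": 0, "z": 0, "rx": -1, "ry": 0, "rz": 2}
    - {"x": -0.034, "y": 0, "z": 0, "rx": 0, "ry": 0, "rz": 0}
    - {"x": -0.034, "y": 0, "z": 0, "rx": 0, "ry": 0, "rz": 0}
    - {"x": -0.034, "y": 0, "z": 0, "rx": 0, "ry": 0, "rz": 0}
    - {"x": -0.034, "y": 0, "z": 0, "rx": 0, "ry": 0, "rz": 0}
    - {"x": -0.034, "y": 0, "z": 0, "rx": 0, "ry": 0, "rz": 0}
    - {"x": -0.034, "y": 0, "z": 0, "rx": 0, "ry": 0, "rz": 0}
    - {"x": -0.034, "y": 0, "z": 0, "rx": 0, "ry": 0, "rz": 0}
    - {"x": -0.034, "y": 0, "z": 0, "rx": 0, "ry": 0, "rz": 0}
    - {"x": -0.034, "y": 0, "z": 0, "rx": 0, "ry": 0, "rz": 0}
    - {"x": -0.03, "y": 0, "z": 0, "rx": 0, "ry": 0, "rz": 0}
    - {"x": 0, "y": 0, "z": 0, "rx": 0, "ry": 0, "rz": 0}

```text
time: 4.27
tool_pos: [0.5115, -0.0076, 0.3017]
ee_rot: [-3.14, -0.005, 1.77]
wrist_force: [-0.0, -0.1, -0.7]
width: 0.0944
```

Run:
```python
from h import *
to([.52,-.02,.31],1.72)
p=snap('wrist','w3.png')
import pickle; pickle.dump(p,open('w3.pkl','wb'))
print(p['origin'],p['attitude'])
for t in ['press','bed','grip']: print(t,[(r['bbox'],round(r['p'],2)) for r in cams.look_for(t,p)[:2]])
```

```text
t 4.27 pos [ 0.5115 -0.0076  0.3017] rpy [-3.1396 -0.0046  1.7702] F [-0.04 -0.1  -0.71] w 0.0944
shift [-0.0138  0.0059 -0.0083] turn [-0.12 -0.26  2.88]
[ 0.43629914 -0.02404892  0.51654925] [ 2.88035477 -0.00446214  1.76940144]
press [([229.2, 168.1, 136.0, 181.5], 0.67), ([575.6, 246.9, 47.5, 35.8], 0.53)]
bed []
grip [([230.3, 343.2, 20.1, 10.5], 0.67)]
```

View pics/w3.png

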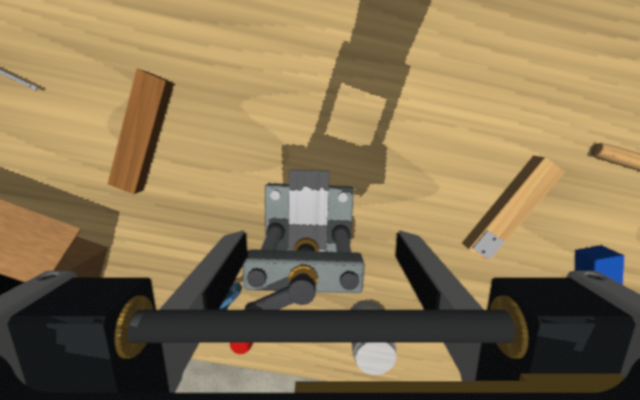

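Run:
```python
import cv2
a=cv2.imread('pics/w3.png')[160:310,230:380]; cv2.imwrite('pics/w3c.png',cv2.resize(a,None,fx=4,fy=4,interpolation=cv2.INTER_CUBIC))
```

```text
(no output)
```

View pics/w3c.png

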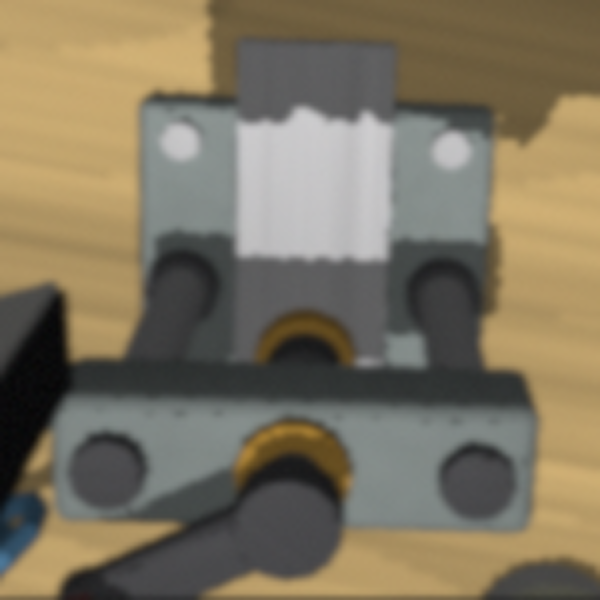

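Run:
```python
from h import *
import pickle
from scipy.optimize import least_squares
p=pickle.load(open('w3.pkl','rb'))
F=[((57,398),(-.022,-.075,.188)),((534,406),(-.022,.075,.188)),((55,519),(.022,-.075,.188)),((528,530),(.022,.075,.188)),
((107,466),(0,-.056,.193)),((477,480),(0,.056,.193)),
((237,40),(-.111,-.031,.05)),((396,42),(-.111,.031,.05)),((143,97),(-.085,-.075,.022)),((491,107),(-.085,.075,.022))]
def res(q):
    c,s=np.cos(q[2]),np.sin(q[2]); r=[]
    for (u,v),P in F:
        X=np.array([q[0]+c*P[0]-s*P[1],q[1]+s*P[0]+c*P[1],P[2]])
        r+=list(proj(p,X)-np.array([230+u/4-.375,160+v/4-.375]))
    return np.array(r)
s=least_squares(res,[.613,-.007,.15],loss='soft_l1')
print(s.x,np.degrees(s.x[2])); print(res(s.x).reshape(-1,2).round(2))
to([.52,-.02,.31],1.72)
```

```text
[ 0.61693751 -0.00800606  0.17225221] 9.869324458885467
[[-4.25 -0.29]
 [ 3.72  0.53]
 [-2.2   2.73]
 [ 2.86  2.56]
 [-0.89  2.03]
 [ 1.38  0.57]
 [-0.33 -2.29]
 [ 0.11 -1.77]
 [-1.8  -4.03]
 [ 1.9  -4.25]]
t 4.47 pos [ 0.5111 -0.0029  0.3028] rpy [-3.1414 -0.0067  1.7764] F [ 0.7  -0.57  0.69] w 0.0942
shift [-0.0185  0.0052 -0.0073] turn [-0.02 -0.38  3.23]
```

Request:
jog_arm:
  series:
    - {"x": 0.035, "y": 0.002, "z": 0, "rx": 0, "ry": 0, "rz": 0}
    - {"x": 0.035, "y": 0.002, "z": 0, "rx": 0, "ry": 0, "rz": 0}
    - {"x": 0.035, "y": 0.002, "z": 0, "rx": 0, "ry": 0, "rz": 0}
    - {"x": 0.035, "y": 0.002, "z": 0, "rx": 0, "ry": 0, "rz": 0}
    - {"x": 0.035, "y": 0.002, "z": 0, "rx": 0, "ry": 0, "rz": 0}
    - {"x": 0.035, "y": 0.002, "z": 0, "rx": 0, "ry": 0, "rz": 0}
    - {"x": 0.035, "y": 0.002, "z": 0, "rx": 0, "ry": 0, "rz": 0}
    - {"x": 0.035, "y": 0.002, "z": 0, "rx": 0, "ry": 0, "rz": 0}
    - {"x": 0.035, "y": 0.002, "z": 0, "rx": 0, "ry": 0, "rz": 0}
    - {"x": 0.03, "y": 0.002, "z": 0.01, "rx": 0, "ry": 0, "rz": 6}
    - {"x": 0, "y": 0, "z": 0.03, "rx": 0, "ry": 0, "rz": 6.5}
    - {"x": 0, "y": 0, "z": 0.03, "rx": 0, "ry": 0, "rz": 6.5}

```text
time: 5.47
tool_pos: [0.4427, 0.3789, 0.2429]
ee_rot: [3.131, -0.024, 1.466]
wrist_force: [0.9, -0.4, 0.2]
width: 0.094
```

Request:
jog_arm:
  series:
    - {"x": 0, "y": 0, "z": 0.03, "rx": 0, "ry": 0, "rz": 6.5}
    - {"x": 0, "y": 0, "z": 0.03, "rx": 0, "ry": 0, "rz": 4}
    - {"x": 0, "y": 0, "z": 0, "rx": 0, "ry": 0, "rz": 0}
    - {"x": 0, "y": 0, "z": 0, "rx": 0, "ry": 0, "rz": 0}

```text
time: 5.8
tool_pos: [0.4321, 0.3872, 0.1745]
ee_rot: [-3.139, -0.018, 1.29]
wrist_force: [-0.5, -0.4, 1.0]
width: 0.0939
```

Run:
```python
from h import *
to([.4624,.3471,.006],1.199)
```

```text
t 5.8 pos [0.4321 0.3872 0.1745] rpy [-3.1388 -0.0183  1.2899] F [-0.54 -0.39  1.02] w 0.0939
shift [-0.0332  0.0407  0.1678] turn [-0.21 -1.04  5.21]
```

Request:
jog_arm:
  series:
    - {"x": -0.016, "y": 0.02, "z": 0.02, "rx": 0, "ry": -1, "rz": 5}
    - {"x": -0.017, "y": 0.02, "z": 0.02, "rx": 0, "ry": 0, "rz": 0}
    - {"x": 0, "y": 0, "z": 0.02, "rx": 0, "ry": 0, "rz": 0}
    - {"x": 0, "y": 0, "z": 0.02, "rx": 0, "ry": 0, "rz": 0}
    - {"x": 0, "y": 0, "z": 0, "rx": 0, "ry": 0, "rz": 0}
    - {"x": 0, "y": 0, "z": 0, "rx": 0, "ry": 0, "rz": 0}

```text
time: 6.3
tool_pos: [0.4635, 0.3516, 0.1079]
ee_rot: [3.132, -0.019, 1.219]
wrist_force: [0.0, 0.0, 0.3]
width: 0.0941
```

Run:
```python
from h import *
to([.4624,.3471,.006],1.199)
```

```text
t 6.3 pos [0.4635 0.3516 0.1079] rpy [ 3.132  -0.0194  1.2189] F [0.03 0.04 0.31] w 0.0941
shift [-0.0066 -0.0005  0.1018] turn [ 0.54 -1.11  1.13]
```

Request:
jog_arm:
  series:
    - {"x": -0.004, "y": 0, "z": 0.02, "rx": 0.5, "ry": -1.1, "rz": 1.1}
    - {"x": 0, "y": 0, "z": 0.02, "rx": 0, "ry": 0, "rz": 0}
    - {"x": 0, "y": 0, "z": 0.02, "rx": 0, "ry": 0, "rz": 0}
    - {"x": 0, "y": 0, "z": 0.01, "rx": 0, "ry": 0, "rz": 0}
    - {"x": 0, "y": 0, "z": 0, "rx": 0, "ry": 0, "rz": 0}

```text
time: 6.72
tool_pos: [0.4681, 0.3538, 0.0452]
ee_rot: [3.131, -0.013, 1.201]
wrist_force: [-0.7, 0.1, 0.5]
width: 0.0937
```

Run:
```python
from h import *
to([.4624,.3471,.006],1.199)
p=snap('wrist','w4.png')
```

```text
t 6.72 pos [0.4681 0.3538 0.0452] rpy [ 3.1306 -0.0129  1.2015] F [-0.75  0.08  0.5 ] w 0.0937
shift [-0.0088 -0.0033  0.0391] turn [ 0.63 -0.74  0.14]
```

View pics/w4.png

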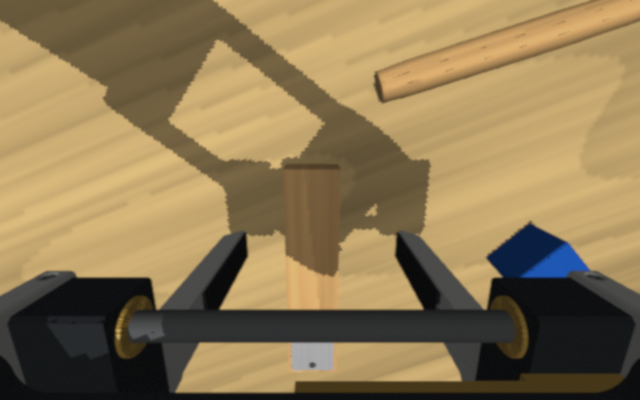

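Rail sits between the open fingers, its centre at column ~312 against finger centre ~321, which agrees with the computed 9 mm shift. I'll correct that, go down and close.

Request:
jog_arm:
  series:
    - {"x": -0.009, "y": -0.003, "z": 0.01, "rx": 0.6, "ry": -0.8, "rz": 0}
    - {"x": 0, "y": 0, "z": 0.01, "rx": 0, "ry": 0, "rz": 0}
    - {"x": 0, "y": 0, "z": 0.01, "rx": 0, "ry": 0, "rz": 0}
    - {"x": 0, "y": 0, "z": 0, "rx": 0, "ry": 0, "rz": 0}
    - {"x": 0, "y": 0, "z": 0, "rx": 0, "ry": 0, "rz": 0}

```text
time: 7.18
tool_pos: [0.4643, 0.3477, 0.0172]
ee_rot: [3.137, -0.003, 1.202]
wrist_force: [0.5, -0.5, -0.1]
width: 0.0941
```

Run:
```python
from h import *
to([.4624,.3471,.006],1.199)
```

```text
t 7.18 pos [0.4643 0.3477 0.0172] rpy [ 3.1375 -0.0034  1.2017] F [ 0.49 -0.53 -0.15] w 0.0941
shift [-0.0013 -0.0016  0.0112] turn [ 0.24 -0.19  0.16]
```

Request:
jog_arm:
  series:
    - {"x": -0.001, "y": -0.002, "z": 0.01, "rx": 0, "ry": 0, "rz": 0}
    - {"x": 0, "y": 0, "z": 0.001, "rx": 0, "ry": 0, "rz": 0}

```text
time: 7.35
tool_pos: [0.4624, 0.3477, 0.0059]
ee_rot: [3.137, -0.004, 1.202]
wrist_force: [0.4, 0.6, -0.9]
width: 0.0938
```

Request:
jog_arm:
  series:
    - {"x": 0, "y": 0, "z": 0, "rx": 0, "ry": 0, "rz": 0}
    - {"x": 0, "y": 0, "z": 0, "rx": 0, "ry": 0, "rz": 0}
    - {"x": 0, "y": 0, "z": 0, "rx": 0, "ry": 0, "rz": 0}
    - {"x": 0, "y": 0, "z": 0, "rx": 0, "ry": 0, "rz": 0}
    - {"x": 0, "y": 0, "z": 0, "rx": 0, "ry": 0, "rz": 0}
    - {"x": 0, "y": 0, "z": 0, "rx": 0, "ry": 0, "rz": 0}
  claw: 0

```text
time: 7.85
tool_pos: [0.4628, 0.348, 0.0064]
ee_rot: [3.136, -0.005, 1.202]
wrist_force: [1.4, 0.2, -0.3]
width: 0.0578
```

Run:
```python
from h import *
to([.4624,.3471,.12],1.199)
```

```text
t 7.85 pos [0.4628 0.348  0.0064] rpy [ 3.136  -0.0054  1.2017] F [ 1.37  0.16 -0.27] w 0.0578
shift [-0.0004  0.0006 -0.1136] turn [ 0.32 -0.31  0.15]
```

Still closing.

Request:
jog_arm:
  series:
    - {"x": 0, "y": 0, "z": 0, "rx": 0, "ry": 0, "rz": 0}
    - {"x": 0, "y": 0, "z": 0, "rx": 0, "ry": 0, "rz": 0}
    - {"x": 0, "y": 0, "z": 0, "rx": 0, "ry": 0, "rz": 0}
    - {"x": 0, "y": 0, "z": 0, "rx": 0, "ry": 0, "rz": 0}
    - {"x": 0, "y": 0, "z": -0.02, "rx": 0, "ry": 0, "rz": 0}
    - {"x": 0, "y": 0, "z": -0.03, "rx": 0, "ry": 0, "rz": 0}
    - {"x": 0, "y": 0, "z": -0.03, "rx": 0, "ry": 0, "rz": 0}
    - {"x": 0, "y": 0, "z": -0.03, "rx": 0, "ry": 0, "rz": 0}
    - {"x": 0, "y": 0, "z": 0, "rx": 0, "ry": 0, "rz": 0}
  claw: 0

```text
time: 8.6
tool_pos: [0.4598, 0.3463, 0.1173]
ee_rot: [3.141, 0.001, 1.202]
wrist_force: [0.5, -0.1, 0.1]
width: 0.0006
```

Run:
```python
from h import *
import pickle
p=snap('wrist','w5.png'); pickle.dump(p,open('w5.pkl','wb'))
c,s=np.cos(.172),np.sin(.172)
A=np.array([.617,-.008]);ex=np.array([c,s])
# rail front at press x=-60 -> centre -155 -> grasp -210
t=A+ex*(-.210); print(t)
to([*t,.13],np.pi/2+.172)
```

```text
[ 0.41009867 -0.04394217]
t 8.65 pos [0.4587 0.3456 0.1144] rpy [-3.1398  0.0043  1.2016] F [ 0.97  0.62 -1.55] w 0.0003
shift [-0.3809  0.0953 -0.0142] turn [ -0.17   0.21 -31.01]
```

View pics/w5.png

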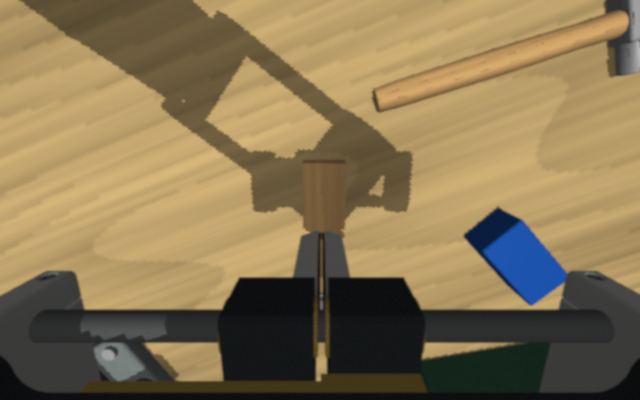

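The fingers closed to 0 and the rail is still on the bench (bare end at row 160, columns 303–346). I lifted before the grip had built up. I'll open, check where the rail lies and regrip with a longer wait.

Request:
jog_arm:
  series:
    - {"x": 0, "y": -0.02, "z": -0.02, "rx": 0, "ry": 0, "rz": 0}
    - {"x": 0, "y": 0, "z": -0.03, "rx": 0, "ry": 0, "rz": 0}
    - {"x": 0, "y": 0, "z": -0.03, "rx": 0, "ry": 0, "rz": 0}
    - {"x": 0, "y": 0, "z": 0, "rx": 0, "ry": 0, "rz": 0}
    - {"x": 0, "y": 0, "z": 0, "rx": 0, "ry": 0, "rz": 0}
    - {"x": 0, "y": 0, "z": 0, "rx": 0, "ry": 0, "rz": 0}
    - {"x": 0, "y": 0, "z": 0, "rx": 0, "ry": 0, "rz": 0}
  claw: 1

```text
time: 9.23
tool_pos: [0.436, 0.3508, 0.1857]
ee_rot: [-3.13, 0.018, 1.201]
wrist_force: [0.4, 0.6, -0.7]
width: 0.0433
```

Run:
```python
from h import *
import pickle
to([.4624,.3471,.12],1.199)
p=snap('wrist','w6.png'); pickle.dump(p,open('w6.pkl','wb'))
a=cv2.imread('pics/w6.png')[100:300,260:400]; cv2.imwrite('pics/w6c.png',cv2.resize(a,None,fx=3,fy=3,interpolation=cv2.INTER_CUBIC))
```

```text
t 9.23 pos [0.436  0.3508 0.1857] rpy [-3.13    0.018   1.2011] F [ 0.37  0.58 -0.72] w 0.0433
shift [0.0072 0.0267 0.0653] turn [-0.66  1.03  0.12]
```

View pics/w6c.png

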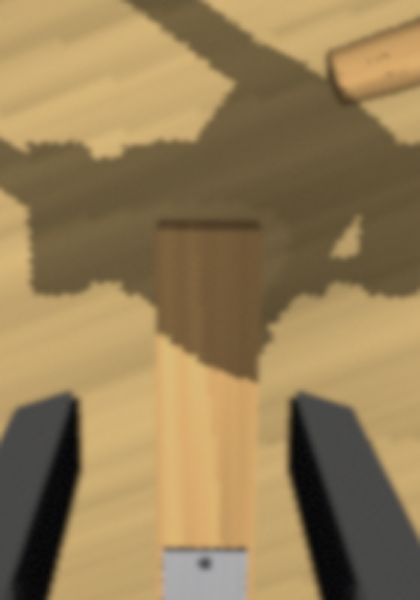

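Run:
```python
from h import *
import pickle
p=pickle.load(open('w6.pkl','rb'))
f=lambda x,y,z:onz(p,260+x/3-.33,100+y/3-.33,z)
a,b=f(157,227,.029),f(261,227,.029); c,d=f(163,548,.032),f(246,548,.032)
rear=(a+b)/2; q=(c+d)/2; v=q-rear
u=v/np.linalg.norm(v[:2]); u[2]=0
print('rear',rear.round(4),'q',q.round(4),'len(145)',np.linalg.norm(v),'w',np.linalg.norm(a-b),np.linalg.norm(c-d),'yaw',np.degrees(np.arctan2(v[1],v[0])),'ctr',(rear+u*.095).round(4), (q-u*.05).round(4))
```

```text
rear [0.4256 0.3615 0.029 ] q [0.5603 0.308  0.032 ] len(145) 0.14491303716905418 w 0.04285527058281843 0.037231430566113916 yaw -21.636367422799193 ctr [0.5139 0.3264 0.029 ] [0.5138 0.3265 0.032 ]
```

Request:
jog_arm:
  series:
    - {"x": 0.004, "y": 0.013, "z": 0.03, "rx": -0.6, "ry": 1, "rz": 0}
    - {"x": 0.003, "y": 0.013, "z": 0.03, "rx": 0, "ry": 0, "rz": 0}
    - {"x": 0, "y": 0, "z": 0.03, "rx": 0, "ry": 0, "rz": 0}
    - {"x": 0, "y": 0, "z": 0.03, "rx": 0, "ry": 0, "rz": 0}
    - {"x": 0, "y": 0, "z": 0.01, "rx": 0, "ry": 0, "rz": 0}
    - {"x": 0, "y": 0, "z": 0, "rx": 0, "ry": 0, "rz": 0}
    - {"x": 0, "y": 0, "z": 0, "rx": 0, "ry": 0, "rz": 0}

```text
time: 9.87
tool_pos: [0.4595, 0.3447, 0.0427]
ee_rot: [-3.134, 0.009, 1.2]
wrist_force: [-0.3, 0.4, 0.2]
width: 0.0926
```

Run:
```python
from h import *
to([.4627,.3466,.006],1.195)
```

```text
t 9.87 pos [0.4595 0.3447 0.0427] rpy [-3.1338  0.0088  1.2004] F [-0.29  0.4   0.22] w 0.0926
shift [0.0033 0.0025 0.0367] turn [-0.44  0.5   0.31]
```

Request:
jog_arm:
  series:
    - {"x": 0.003, "y": 0.002, "z": 0.012, "rx": -0.4, "ry": 0.5, "rz": 0.3}
    - {"x": 0, "y": 0, "z": 0.012, "rx": 0, "ry": 0, "rz": 0}
    - {"x": 0, "y": 0, "z": 0.01, "rx": 0, "ry": 0, "rz": 0}
    - {"x": 0, "y": 0, "z": 0, "rx": 0, "ry": 0, "rz": 0}

```text
time: 10.2
tool_pos: [0.4655, 0.3489, 0.0126]
ee_rot: [3.137, -0.007, 1.196]
wrist_force: [-1.0, 0.3, -0.9]
width: 0.0937
```

Run:
```python
from h import *
to([.4627,.3466,.005],1.195)
```

```text
t 10.2 pos [0.4655 0.3489 0.0126] rpy [ 3.1371 -0.007   1.1956] F [-0.99  0.28 -0.93] w 0.0937
shift [-0.0032 -0.0018  0.0076] turn [ 0.26 -0.4   0.04]
```

Request:
jog_arm:
  series:
    - {"x": -0.002, "y": -0.001, "z": 0.007, "rx": 0, "ry": 0, "rz": 0}
    - {"x": 0, "y": 0, "z": 0, "rx": 0, "ry": 0, "rz": 0}
    - {"x": 0, "y": 0, "z": 0, "rx": 0, "ry": 0, "rz": 0}
    - {"x": 0, "y": 0, "z": 0, "rx": 0, "ry": 0, "rz": 0}
    - {"x": 0, "y": 0, "z": 0, "rx": 0, "ry": 0, "rz": 0}
    - {"x": 0, "y": 0, "z": 0, "rx": 0, "ry": 0, "rz": 0}
    - {"x": 0, "y": 0, "z": 0, "rx": 0, "ry": 0, "rz": 0}
    - {"x": 0, "y": 0, "z": 0, "rx": 0, "ry": 0, "rz": 0}
    - {"x": 0, "y": 0, "z": 0, "rx": 0, "ry": 0, "rz": 0}
    - {"x": 0, "y": 0, "z": 0, "rx": 0, "ry": 0, "rz": 0}
  claw: 0

```text
time: 11.03
tool_pos: [0.4664, 0.3491, 0.0099]
ee_rot: [3.132, -0.013, 1.196]
wrist_force: [0.6, -0.5, 0.0]
width: 0.0309
```

Request:
jog_arm:
  series:
    - {"x": 0, "y": 0, "z": 0, "rx": 0, "ry": 0, "rz": 0}
    - {"x": 0, "y": 0, "z": 0, "rx": 0, "ry": 0, "rz": 0}

```text
time: 11.2
tool_pos: [0.4664, 0.3492, 0.0099]
ee_rot: [3.132, -0.013, 1.196]
wrist_force: [-0.5, 0.9, 0.1]
width: 0.0174
```

Run:
```python
from h import *
import pickle
p=snap('wrist','w7.png'); pickle.dump(p,open('w7.pkl','wb'))
o=robot.get_obs(); tp=o['tool_pos']; print(tp,o['width'],proj(p,tp),p['origin'],p['attitude'])
p=snap('scene'); a=p['img'][120:320,250:450,::-1]; cv2.imwrite('pics/s7c.png',cv2.resize(a,None,fx=3,fy=3,interpolation=cv2.INTER_CUBIC))
```

```text
[0.466376   0.34917626 0.00990285] 0.013455964899046019 [322.64633696 227.11028742] [0.39148003 0.374444   0.22385535] [ 2.86886376 -0.01275326  1.19543821]
```

View pics/w7.png

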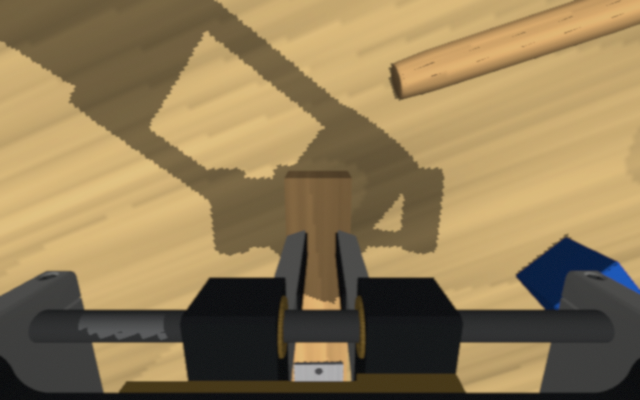

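View pics/s7c.png

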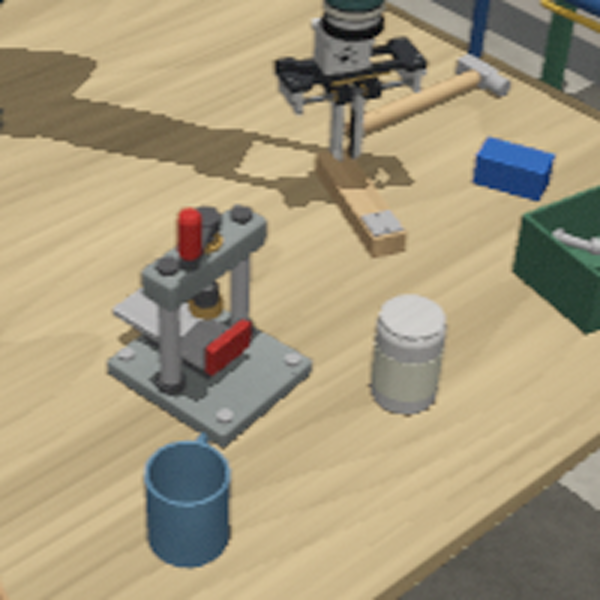

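Run:
```python
from h import *
p=snap('scene')
o=robot.get_obs(); tp=o['tool_pos']; print(tp,o['width'])
for z in [.0,.01,.03,.05]: print(z,proj(p,[tp[0],tp[1],tp[2]+z]).round(1))
print('rail pts',proj(p,[.4256,.3615,.029]),proj(p,[.6012,.293,.029]))
a=p['img'][150:220,330:400,::-1]; cv2.imwrite('pics/s8c.png',cv2.resize(a,None,fx=8,fy=8,interpolation=cv2.INTER_CUBIC))
for n in ['scene','top']: print(n,p['origin'])
```

```text
[0.46634925 0.34915289 0.00984514] 0.005421251457555191
0.0 [364.4 179.4]
0.01 [364.5 177.3]
0.03 [364.9 173. ]
0.05 [365.2 168.7]
rail pts [359.72626316 169.54024681] [379.42407833 197.77361856]
scene [ 1.4337655  -0.66447651  1.00734194]
top [ 1.4337655  -0.66447651  1.00734194]
```

View pics/s8c.png

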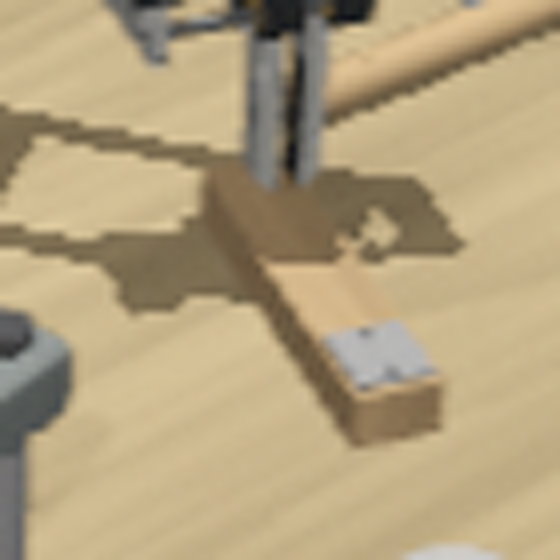

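Run:
```python
from h import *
import pickle
p=pickle.load(open('w7.pkl','rb'))
a=p['img'][150:400,200:440,::-1]; cv2.imwrite('pics/w7c.png',cv2.resize(a,None,fx=3,fy=3,interpolation=cv2.INTER_CUBIC)[:600])
for z in [0,.029]:
  a,b=onz(p,285.5,178,z),onz(p,351.5,178,z); q=onz(p,318,362,.032); print(z,np.linalg.norm(a-b),(a+b)/2,q, np.linalg.norm(q-(a+b)/2))
tp=[0.466376,0.34917626,0.00990285]
M=R.from_euler('xyz',[3.132,-.013,1.196]).as_matrix()
for dz in [0,-.02,-.03,-.04]:
  for dx in [-.03,-.01,.01,.03]:
    for dy in [-.01]:
      print(dz,dx,proj(p,np.array(tp)+M@[dx,dy,dz]).round(1),end=' ')
  print()
```

```text
0 0.04939797773515134 [0.43235016 0.35942078 0.        ] [0.55988722 0.30822162 0.032     ] 0.1411065389803928
0.029 0.04299857149115297 [0.42705552 0.361367   0.029     ] [0.55988722 0.30822162 0.032     ] 0.14310028828887142
0 -0.03 [282.1 214.4] 0 -0.01 [309.1 214.4] 0 0.01 [336.2 214.3] 0 0.03 [363.2 214.3] 
-0.02 -0.03 [278.5 223.2] -0.02 -0.01 [308.  223.2] -0.02 0.01 [337.6 223.1] -0.02 0.03 [367.2 223.1] 
-0.03 -0.03 [276.4 228.2] -0.03 -0.01 [307.4 228.2] -0.03 0.01 [338.4 228.2] -0.03 0.03 [369.4 228.2] 
-0.04 -0.03 [274.  233.8] -0.04 -0.01 [306.7 233.8] -0.04 0.01 [339.3 233.8] -0.04 0.03 [371.9 233.8]
```

View pics/w7c.png

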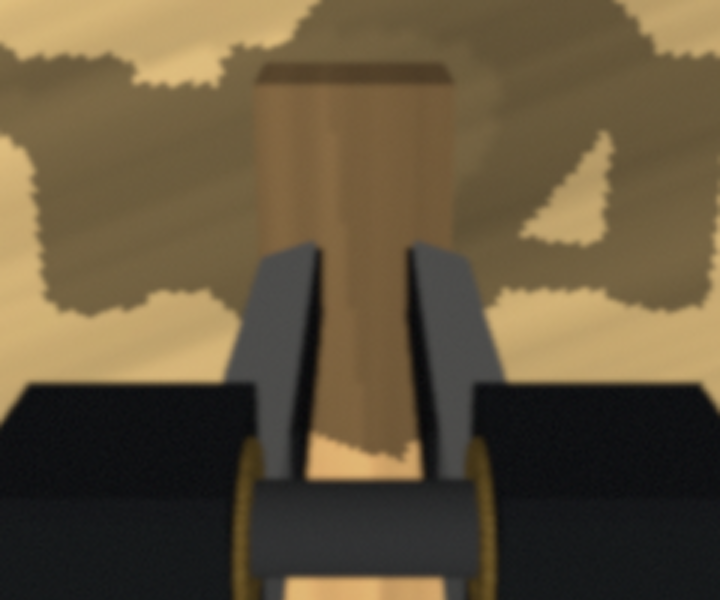

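The fingers closed above the rail. In both pictures their tips sit about 30 mm higher than the reported TCP: tip row ~231 in the wrist view, and (365,173) in the scene view, which corresponds to z≈0.04. So the stated TCP lies beyond the real tips. I'll open and go lower in small steps, watching the force.

Request:
jog_arm:
  series:
    - {"x": -0.003, "y": -0.001, "z": -0.01, "rx": 0.4, "ry": -0.7, "rz": 0}
    - {"x": 0, "y": 0, "z": 0, "rx": 0, "ry": 0, "rz": 0}
    - {"x": 0, "y": 0, "z": 0, "rx": 0, "ry": 0, "rz": 0}
    - {"x": 0, "y": 0, "z": 0, "rx": 0, "ry": 0, "rz": 0}
    - {"x": 0, "y": 0, "z": 0, "rx": 0, "ry": 0, "rz": 0}
    - {"x": 0, "y": 0, "z": 0, "rx": 0, "ry": 0, "rz": 0}
    - {"x": 0, "y": 0, "z": 0, "rx": 0, "ry": 0, "rz": 0}
    - {"x": 0, "y": 0, "z": 0, "rx": 0, "ry": 0, "rz": 0}
    - {"x": 0, "y": 0, "z": 0, "rx": 0, "ry": 0, "rz": 0}
    - {"x": 0, "y": 0, "z": 0, "rx": 0, "ry": 0, "rz": 0}
    - {"x": 0, "y": 0, "z": 0, "rx": 0, "ry": 0, "rz": 0}
    - {"x": 0, "y": 0, "z": 0, "rx": 0, "ry": 0, "rz": 0}
  claw: 1

```text
time: 12.35
tool_pos: [0.4629, 0.3459, 0.0174]
ee_rot: [3.141, 0.001, 1.196]
wrist_force: [0.7, 1.0, -0.5]
width: 0.0819
```

Run:
```python
from h import *
to([.4627,.3466,-.02],1.195)
```

```text
t 12.35 pos [0.4629 0.3459 0.0174] rpy [3.1414e+00 1.5000e-03 1.1961e+00] F [ 0.74  1.02 -0.51] w 0.0819
shift [ 0.0006 -0.0005  0.0374] turn [0.01 0.08 0.07]
```

Request:
jog_arm:
  series:
    - {"x": 0.0005, "y": -0.0005, "z": 0.01, "rx": 0, "ry": 0, "rz": 0}
    - {"x": 0, "y": 0, "z": 0.01, "rx": 0, "ry": 0, "rz": 0}
    - {"x": 0, "y": 0, "z": 0.005, "rx": 0, "ry": 0, "rz": 0}
    - {"x": 0, "y": 0, "z": 0, "rx": 0, "ry": 0, "rz": 0}

```text
time: 12.68
tool_pos: [0.4626, 0.3467, -0.0102]
ee_rot: [3.141, 0.001, 1.196]
wrist_force: [-0.7, -0.4, -0.4]
width: 0.0943
```

Request:
jog_arm:
  series:
    - {"x": 0, "y": 0, "z": 0.005, "rx": 0, "ry": 0, "rz": 0}
    - {"x": 0, "y": 0, "z": 0.004, "rx": 0, "ry": 0, "rz": 0}
    - {"x": 0, "y": 0, "z": 0, "rx": 0, "ry": 0, "rz": 0}

```text
time: 12.93
tool_pos: [0.4618, 0.3462, -0.0215]
ee_rot: [-3.14, 0.003, 1.196]
wrist_force: [-0.1, -0.6, 0.2]
width: 0.094
```

Run:
```python
from h import *
import pickle
to([.4627,.3466,-.02],1.195)
p=snap('wrist','w8.png'); pickle.dump(p,open('w8.pkl','wb'))
```

```text
t 12.93 pos [ 0.4618  0.3462 -0.0215] rpy [-3.1404  0.0032  1.1962] F [-0.11 -0.64  0.21] w 0.094
shift [ 0.0007  0.0007 -0.0015] turn [-0.07  0.18  0.07]
```

View pics/w8.png

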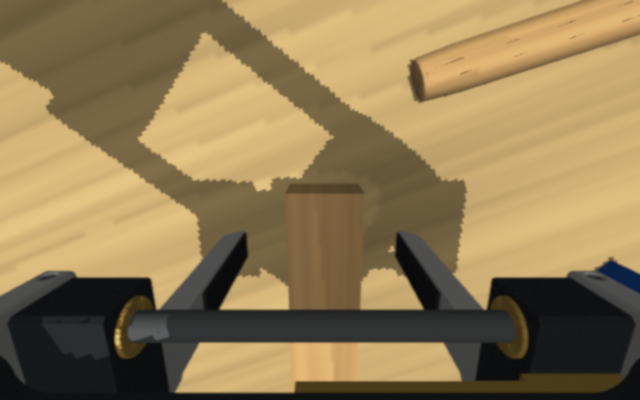

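Reported z of -0.0215 with no contact confirms the offset. The rail (columns 287–363) is centred between the fingers. A little lower, then close.

Request:
jog_arm:
  series:
    - {"x": 0.0005, "y": 0.0005, "z": 0.004, "rx": 0, "ry": 0, "rz": 0}
    - {"x": 0, "y": 0, "z": 0, "rx": 0, "ry": 0, "rz": 0}

```text
time: 13.15
tool_pos: [0.4628, 0.3467, -0.0252]
ee_rot: [-3.141, 0.002, 1.196]
wrist_force: [-0.2, 0.2, 0.0]
width: 0.094
```

Request:
jog_arm:
  series:
    - {"x": 0, "y": 0, "z": 0, "rx": 0, "ry": 0, "rz": 0}
    - {"x": 0, "y": 0, "z": 0, "rx": 0, "ry": 0, "rz": 0}
    - {"x": 0, "y": 0, "z": 0, "rx": 0, "ry": 0, "rz": 0}
    - {"x": 0, "y": 0, "z": 0, "rx": 0, "ry": 0, "rz": 0}
    - {"x": 0, "y": 0, "z": 0, "rx": 0, "ry": 0, "rz": 0}
    - {"x": 0, "y": 0, "z": 0, "rx": 0, "ry": 0, "rz": 0}
    - {"x": 0, "y": 0, "z": 0, "rx": 0, "ry": 0, "rz": 0}
    - {"x": 0, "y": 0, "z": 0, "rx": 0, "ry": 0, "rz": 0}
    - {"x": 0, "y": 0, "z": 0, "rx": 0, "ry": 0, "rz": 0}
    - {"x": 0, "y": 0, "z": 0, "rx": 0, "ry": 0, "rz": 0}
    - {"x": 0, "y": 0, "z": 0, "rx": 0, "ry": 0, "rz": 0}
  claw: 0

```text
time: 14.07
tool_pos: [0.4639, 0.3474, -0.0237]
ee_rot: [3.14, -0.0, 1.196]
wrist_force: [0.4, 0.4, -0.1]
width: 0.0441
```

Run:
```python
from h import *
to([.4627,.3466,.09],1.195)
```

```text
t 14.07 pos [ 0.4639  0.3474 -0.0237] rpy [ 3.1403 -0.      1.1963] F [ 0.37  0.4  -0.11] w 0.0441
shift [-0.0012 -0.0007 -0.1137] turn [ 0.07 -0.    0.08]
```

Request:
jog_arm:
  series:
    - {"x": 0, "y": 0, "z": -0.01, "rx": 0, "ry": 0, "rz": 0}
    - {"x": 0, "y": 0, "z": -0.02, "rx": 0, "ry": 0, "rz": 0}
    - {"x": 0, "y": 0, "z": -0.025, "rx": 0, "ry": 0, "rz": 0}
    - {"x": 0, "y": 0, "z": -0.025, "rx": 0, "ry": 0, "rz": 0}
    - {"x": 0, "y": 0, "z": -0.02, "rx": 0, "ry": 0, "rz": 0}
    - {"x": 0, "y": 0, "z": -0.01, "rx": 0, "ry": 0, "rz": 0}
    - {"x": 0, "y": 0, "z": 0, "rx": 0, "ry": 0, "rz": 0}

```text
time: 14.65
tool_pos: [0.4597, 0.3454, 0.0887]
ee_rot: [-3.134, 0.009, 1.196]
wrist_force: [0.6, -0.3, -1.5]
width: 0.0435
```

Run:
```python
from h import *
p=snap('wrist','w9.png')
to([.4101,-.0439,.09],1.743)
```

```text
t 14.7 pos [0.4594 0.3452 0.0877] rpy [-3.1338  0.0099  1.196 ] F [ 0.4   0.15 -1.93] w 0.0436
shift [-0.3802  0.0966  0.0007] turn [ -0.59   0.43 -31.34]
```

View pics/w9.png

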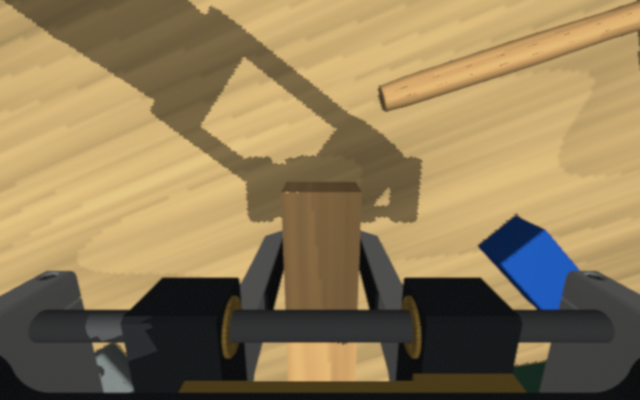

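Rail is held (rear end columns 283–360, width 43.6 mm, about 1.5–2 N). On to the press front.

Request:
jog_arm:
  series:
    - {"x": -0.01, "y": 0, "z": 0, "rx": -0.3, "ry": 0.4, "rz": -5}
    - {"x": -0.02, "y": 0, "z": 0, "rx": 0, "ry": 0, "rz": -6.5}
    - {"x": -0.02, "y": 0, "z": 0, "rx": 0, "ry": 0, "rz": -6.5}
    - {"x": -0.025, "y": 0, "z": 0, "rx": 0, "ry": 0, "rz": -6.5}
    - {"x": -0.03, "y": 0, "z": 0, "rx": 0, "ry": 0, "rz": -4}
    - {"x": -0.035, "y": 0, "z": 0, "rx": 0, "ry": 0, "rz": 0}
    - {"x": -0.035, "y": 0, "z": 0, "rx": 0, "ry": 0, "rz": 0}
    - {"x": -0.035, "y": 0, "z": 0, "rx": 0, "ry": 0, "rz": 0}
    - {"x": -0.035, "y": 0, "z": 0, "rx": 0, "ry": 0, "rz": 0}
    - {"x": -0.03, "y": 0, "z": 0, "rx": 0, "ry": 0, "rz": 0}
    - {"x": -0.02, "y": 0, "z": 0, "rx": 0, "ry": 0, "rz": 0}
    - {"x": 0, "y": 0, "z": 0, "rx": 0, "ry": 0, "rz": 0}

```text
time: 15.7
tool_pos: [0.4603, 0.045, 0.0661]
ee_rot: [-3.1, -0.006, 1.732]
wrist_force: [0.5, 4.6, -0.4]
width: 0.044
```

Run:
```python
from h import *
to([.4101,-.0439,.07],1.743)
```

```text
t 15.7 pos [0.4603 0.045  0.0661] rpy [-3.0997 -0.0056  1.7321] F [ 0.54  4.6  -0.37] w 0.044
shift [-0.0797 -0.0639 -0.0017] turn [-2.4  -0.34 -0.62]
```

Request:
jog_arm:
  series:
    - {"x": 0.003, "y": -0.02, "z": -0.005, "rx": 0, "ry": 0, "rz": 0}
    - {"x": 0, "y": -0.03, "z": 0, "rx": -2, "ry": 0, "rz": 0}
    - {"x": 0, "y": -0.02, "z": 0, "rx": 0, "ry": 0, "rz": 0}
    - {"x": 0, "y": 0, "z": 0, "rx": 0, "ry": 0, "rz": 0}

```text
time: 16.03
tool_pos: [0.3852, 0.0367, 0.0665]
ee_rot: [-3.123, -0.007, 1.727]
wrist_force: [1.4, -0.3, -1.2]
width: 0.0444
```

Run:
```python
from h import *
to([.4101,-.0439,.075],1.743)
p=snap('wrist','w10.png')
p=snap('scene'); a=p['img'][120:320,230:430,::-1]; cv2.imwrite('pics/s10c.png',cv2.resize(a,None,fx=3,fy=3,interpolation=cv2.INTER_CUBIC))
```

```text
t 16.03 pos [0.3852 0.0367 0.0665] rpy [-3.1231 -0.0072  1.7272] F [ 1.38 -0.32 -1.17] w 0.0444
shift [-0.0834  0.0119 -0.0094] turn [-1.05 -0.42 -0.9 ]
```

View pics/w10.png

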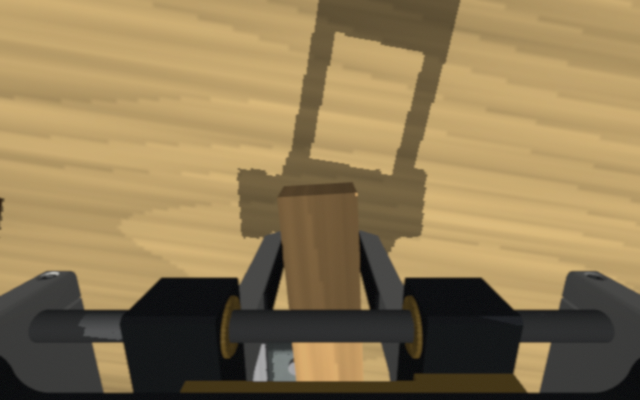

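View pics/s10c.png

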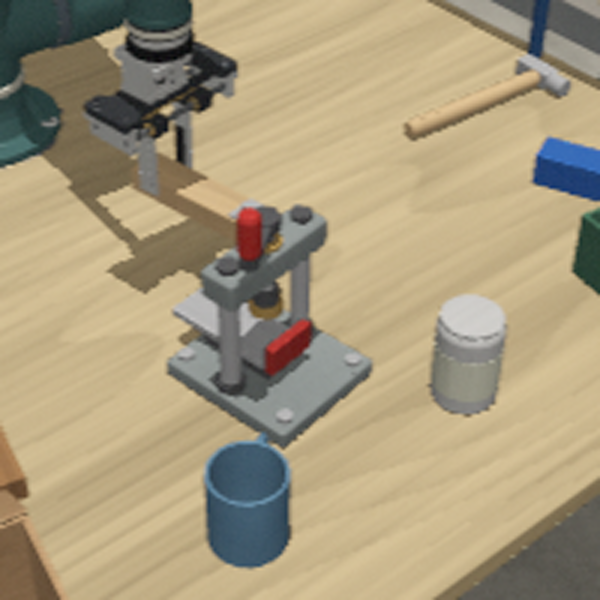

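The rail brushed the press column and turned about 5° in the fingers (its rear edge runs from (280,194) to (355,185)). I'll measure the twist and allow for it.

Run:
```python
from h import *
import pickle
p=snap('wrist','w11.png'); pickle.dump(p,open('w11.pkl','wb'))
o=robot.get_obs()
a=p['img'][170:400,250:400,::-1]; cv2.imwrite('pics/w11c.png',cv2.resize(a,None,fx=4,fy=4,interpolation=cv2.INTER_CUBIC)[:600])
```

```text
(no output)
```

View pics/w11c.png

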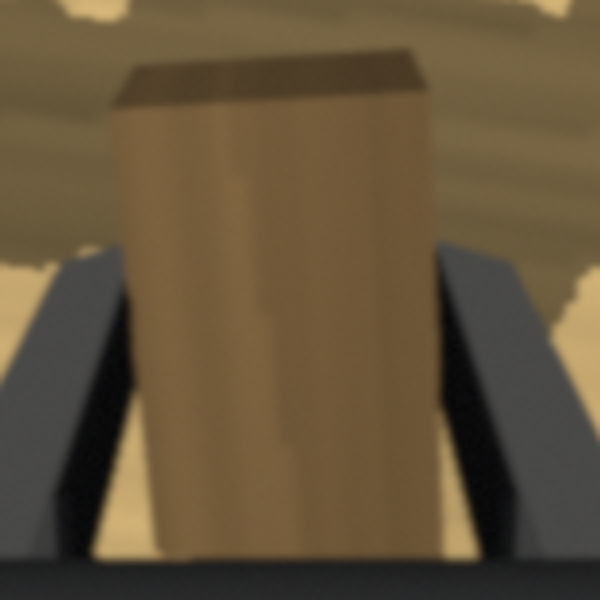

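Run:
```python
from h import *
import pickle
p=pickle.load(open('w11.pkl','rb')); o=robot.get_obs()
M=R.from_euler('xyz',o['ee_rot']).as_matrix()
def ft(x,y,tz=-.0527):
    u,v=250+x/4-.375,170+y/4-.375
    og,d=ray(p,u,v); og=M.T@(og-o['tool_pos']); d=M.T@d
    return og+d*(tz-og[2])/d[2]
A,B,C,D=[ft(*q) for q in [(113,106),(427,90),(160,550),(442,550)]]
for q in (A,B,C,D): print(q.round(4))
print('w',np.linalg.norm(A-B),np.linalg.norm(C-D),'ang rear',np.degrees(np.arctan2((B-A)[1],(B-A)[0])),'edges',np.degrees(np.arctan2((C-A)[0],(C-A)[1])),np.degrees(np.arctan2((D-B)[0],(D-B)[1])))
```

```text
[-0.0238 -0.0385 -0.0527]
[ 0.0191 -0.0407 -0.0527]
[-0.0193  0.0309 -0.0527]
[ 0.0235  0.0309 -0.0527]
w 0.04298412087340401 0.042787680900985364 ang rear -2.9388539144901946 edges 3.7141521162670483 3.486487828478594
```

Request:
jog_arm:
  series:
    - {"x": -0.02, "y": 0, "z": -0.003, "rx": -1, "ry": 0, "rz": 2}
    - {"x": -0.03, "y": 0, "z": -0.003, "rx": 0, "ry": 0, "rz": 1}
    - {"x": -0.025, "y": 0.005, "z": 0, "rx": 0, "ry": 0, "rz": 0}
    - {"x": -0.01, "y": 0.005, "z": 0, "rx": 0, "ry": 0, "rz": 0}
    - {"x": 0, "y": 0, "z": 0, "rx": 0, "ry": 0, "rz": 0}
    - {"x": 0, "y": 0, "z": 0, "rx": 0, "ry": 0, "rz": 0}

```text
time: 16.68
tool_pos: [0.4166, -0.0469, 0.0721]
ee_rot: [3.138, -0.008, 1.678]
wrist_force: [-0.3, 0.6, -0.6]
width: 0.0443
```

Run:
```python
from h import *
to([.411,-.0438,.045],1.682)
```

```text
t 16.68 pos [ 0.4166 -0.0469  0.0721] rpy [ 3.1377 -0.008   1.6785] F [-0.31  0.64 -0.57] w 0.0443
shift [ 0.0035 -0.0053  0.0271] turn [ 0.22 -0.46 -0.2 ]
```

Request:
jog_arm:
  series:
    - {"x": 0.0035, "y": -0.005, "z": 0.014, "rx": 0.2, "ry": -0.4, "rz": 0}
    - {"x": 0, "y": 0, "z": 0.012, "rx": 0, "ry": 0, "rz": 0}
    - {"x": 0, "y": 0, "z": 0, "rx": 0, "ry": 0, "rz": 0}
    - {"x": 0, "y": 0, "z": 0, "rx": 0, "ry": 0, "rz": 0}

```text
time: 17.02
tool_pos: [0.4126, -0.0398, 0.0453]
ee_rot: [-3.142, -0.004, 1.682]
wrist_force: [-0.2, 1.2, -2.0]
width: 0.0442
```

Run:
```python
from h import *
to([.411,-.0438,.033],1.682)
p=snap('wrist','w12.png')
p=snap('scene'); a=p['img'][120:320,230:430,::-1]; cv2.imwrite('pics/s12c.png',cv2.resize(a,None,fx=3,fy=3,interpolation=cv2.INTER_CUBIC))
```

```text
t 17.02 pos [ 0.4126 -0.0398  0.0453] rpy [-3.1415 -0.0036  1.6817] F [-0.19  1.16 -1.98] w 0.0442
shift [-0.0038 -0.0021  0.0123] turn [-0.01 -0.21 -0.02]
```

View pics/w12.png

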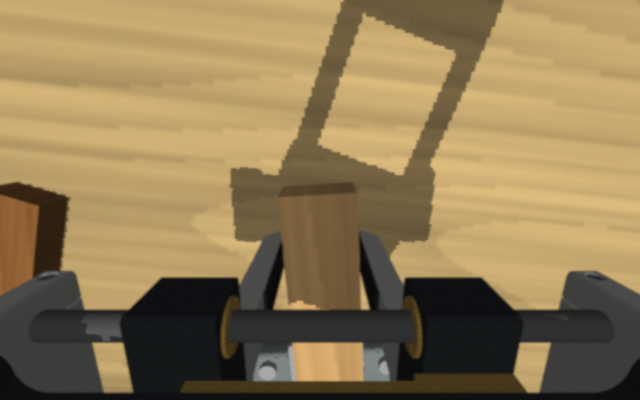

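View pics/s12c.png

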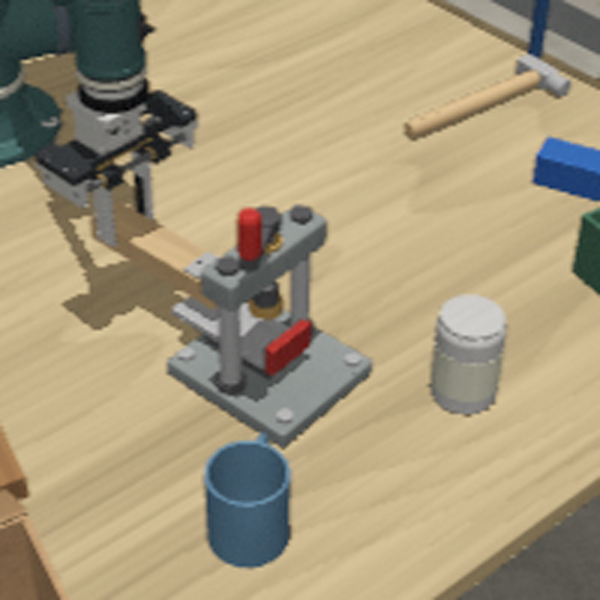

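The rail (centre column ~327 at the bottom) runs midway between the base bolts at (267,370) and (385,368), so it's lined up. Lowering now.

Request:
jog_arm:
  series:
    - {"x": -0.004, "y": -0.002, "z": 0.006, "rx": 0, "ry": 0, "rz": 0}
    - {"x": 0, "y": 0, "z": 0.006, "rx": 0, "ry": 0, "rz": 0}
    - {"x": 0, "y": 0, "z": 0, "rx": 0, "ry": 0, "rz": 0}
    - {"x": 0, "y": 0, "z": 0.002, "rx": 0, "ry": 0, "rz": 0}
    - {"x": 0, "y": 0, "z": 0, "rx": 0, "ry": 0, "rz": 0}

```text
time: 17.53
tool_pos: [0.4126, -0.0445, 0.0324]
ee_rot: [3.137, -0.002, 1.682]
wrist_force: [0.0, 0.5, -1.8]
width: 0.0442
```

Request:
jog_arm:
  series:
    - {"x": 0, "y": 0, "z": 0.002, "rx": 0, "ry": 0, "rz": 0}
    - {"x": 0, "y": 0, "z": 0, "rx": 0, "ry": 0, "rz": 0}

```text
time: 17.7
tool_pos: [0.4128, -0.0446, 0.0304]
ee_rot: [3.137, -0.002, 1.682]
wrist_force: [-0.5, -0.3, -2.3]
width: 0.044
```

Request:
jog_arm:
  series:
    - {"x": 0, "y": 0, "z": 0.002, "rx": 0, "ry": 0, "rz": 0}
    - {"x": 0, "y": 0, "z": 0, "rx": 0, "ry": 0, "rz": 0}

```text
time: 17.87
tool_pos: [0.413, -0.0447, 0.0284]
ee_rot: [3.137, -0.002, 1.682]
wrist_force: [0.1, 0.7, -1.8]
width: 0.0443
```

Request:
jog_arm:
  series:
    - {"x": 0, "y": 0, "z": 0.002, "rx": 0, "ry": 0, "rz": 0}
    - {"x": 0, "y": 0, "z": 0, "rx": 0, "ry": 0, "rz": 0}

```text
time: 18.03
tool_pos: [0.4131, -0.0448, 0.0263]
ee_rot: [3.136, -0.002, 1.682]
wrist_force: [0.0, -0.3, -2.9]
width: 0.0443
```

Request:
jog_arm:
  series:
    - {"x": 0, "y": 0, "z": 0.002, "rx": 0, "ry": 0, "rz": 0}
    - {"x": 0, "y": 0, "z": 0, "rx": 0, "ry": 0, "rz": 0}

```text
time: 18.2
tool_pos: [0.4134, -0.0448, 0.0243]
ee_rot: [3.136, -0.001, 1.682]
wrist_force: [-0.6, -0.0, -0.7]
width: 0.0444
```

Request:
jog_arm:
  series:
    - {"x": 0, "y": 0, "z": 0.0015, "rx": 0, "ry": 0, "rz": 0}
    - {"x": 0, "y": 0, "z": 0, "rx": 0, "ry": 0, "rz": 0}

```text
time: 18.37
tool_pos: [0.4138, -0.0449, 0.0232]
ee_rot: [3.135, -0.001, 1.682]
wrist_force: [-1.1, 0.1, 0.3]
width: 0.0439
```

Run:
```python
from h import *
to([.411,-.0438,.033],1.682)
p=snap('scene'); a=p['img'][170:270,270:370,::-1]; cv2.imwrite('pics/s13c.png',cv2.resize(a,None,fx=6,fy=6,interpolation=cv2.INTER_CUBIC))
```

```text
t 18.37 pos [ 0.4138 -0.0449  0.0232] rpy [ 3.1349e+00 -1.1000e-03  1.6817e+00] F [-1.06  0.14  0.28] w 0.0439
shift [ 0.0014 -0.0026 -0.0098] turn [ 0.38 -0.06 -0.02]
```

View pics/s13c.png

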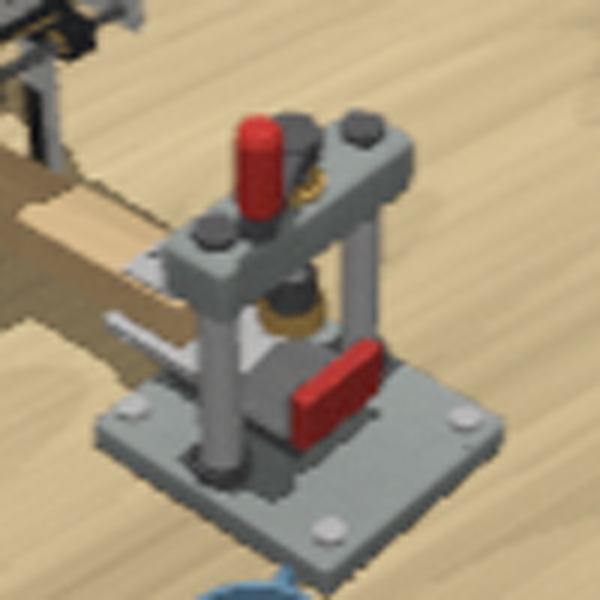

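Force on the bed shows contact: Fz went from -1.8 to +0.3 N. I'll slide in along the bed.

Request:
jog_arm:
  series:
    - {"x": 0.0007, "y": 0.008, "z": 0, "rx": 0, "ry": 0, "rz": 0}
    - {"x": 0.0007, "y": 0.008, "z": 0, "rx": 0, "ry": 0, "rz": 0}
    - {"x": 0.0007, "y": 0.008, "z": 0, "rx": 0, "ry": 0, "rz": 0}
    - {"x": 0.0007, "y": 0.008, "z": 0, "rx": 0, "ry": 0, "rz": 0}
    - {"x": 0, "y": 0, "z": 0, "rx": 0, "ry": 0, "rz": 0}

```text
time: 18.83
tool_pos: [0.4495, -0.0383, 0.0245]
ee_rot: [3.132, -0.0, 1.681]
wrist_force: [0.6, 0.1, -1.2]
width: 0.0443
```

```bash
cat >> h.py <<'E'
A0=np.array([.617,-.008]); YW=.172
def press(o=None):
    o=o or robot.get_obs(); d=o['tool_pos'][:2]-A0; c,s=np.cos(YW),np.sin(YW)
    print('t',round(o['time'],2),'press xy',(c*d[0]+s*d[1]).round(4),(-s*d[0]+c*d[1]).round(4),'z',o['tool_pos'][2].round(4),'rpy',o['ee_rot'].round(3),'F',o['wrist_force'].round(2),'Fx_press',round(c*o['wrist_force'][0]+s*o['wrist_force'][1],2),'w',round(o['width'],4))
E
python3 - <<'E'
from h import *
press()
E
```

```text
t 18.83 press xy -0.1702 -0.0012 z 0.0245 rpy [ 3.132 -0.     1.681] F [ 0.6   0.13 -1.24] Fx_press 0.62 w 0.0443
```

Request:
jog_arm:
  series:
    - {"x": 0.001, "y": 0.007, "z": 0.0005, "rx": 0.4, "ry": 0, "rz": 0}
    - {"x": 0.001, "y": 0.007, "z": 0.0005, "rx": 0, "ry": 0, "rz": 0}
    - {"x": 0.001, "y": 0.007, "z": 0.0005, "rx": 0, "ry": 0, "rz": 0}
    - {"x": 0.0005, "y": 0.006, "z": 0, "rx": 0, "ry": 0, "rz": 0}
    - {"x": 0, "y": 0, "z": 0, "rx": 0, "ry": 0, "rz": 0}

```text
time: 19.25
tool_pos: [0.478, -0.032, 0.0252]
ee_rot: [-3.14, 0.002, 1.683]
wrist_force: [0.4, -0.1, 0.5]
width: 0.0443
```

Run:
```python
from h import *
press()
p=snap('scene'); a=p['img'][170:270,270:370,::-1]; cv2.imwrite('pics/s14c.png',cv2.resize(a,None,fx=6,fy=6,interpolation=cv2.INTER_CUBIC))
```

```text
t 19.25 press xy -0.141 0.0002 z 0.0252 rpy [-3.140e+00  2.000e-03  1.683e+00] F [ 0.43 -0.09  0.48] Fx_press 0.41 w 0.0443
```

View pics/s14c.png

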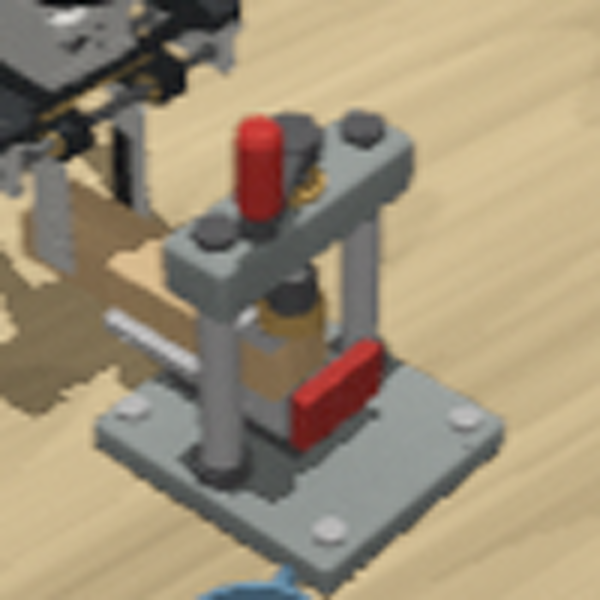

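The rail is on the bed with the plate just starting under the platen. I'll open a little, turn the tool square to the rail and regrip.

Request:
jog_arm:
  series:
    - {"x": 0, "y": 0, "z": 0, "rx": 0, "ry": 0, "rz": 0}
    - {"x": 0, "y": 0, "z": 0, "rx": 0, "ry": 0, "rz": 0}
    - {"x": 0, "y": 0, "z": 0, "rx": 0, "ry": 0, "rz": 0}
    - {"x": 0, "y": 0, "z": 0, "rx": 0, "ry": 0, "rz": -3.5}
    - {"x": 0, "y": 0, "z": 0, "rx": 0, "ry": 0, "rz": 0}
    - {"x": 0, "y": 0, "z": 0, "rx": 0, "ry": 0, "rz": 0}
  claw: 0.6

```text
time: 19.8
tool_pos: [0.4777, -0.0313, 0.0237]
ee_rot: [-3.141, 0.0, 1.744]
wrist_force: [-0.4, -0.2, -0.4]
width: 0.0564
```

Run:
```python
from h import *
press()
import pickle
p=snap('wrist','w15.png'); pickle.dump(p,open('w15.pkl','wb'))
a=p['img'][170:400,230:420,::-1]; cv2.imwrite('pics/w15c.png',cv2.resize(a,None,fx=4,fy=4,interpolation=cv2.INTER_CUBIC)[:600])
```

```text
t 19.8 press xy -0.1412 0.0009 z 0.0237 rpy [-3.141  0.     1.744] F [-0.38 -0.18 -0.36] Fx_press -0.4 w 0.0564
```

View pics/w15c.png

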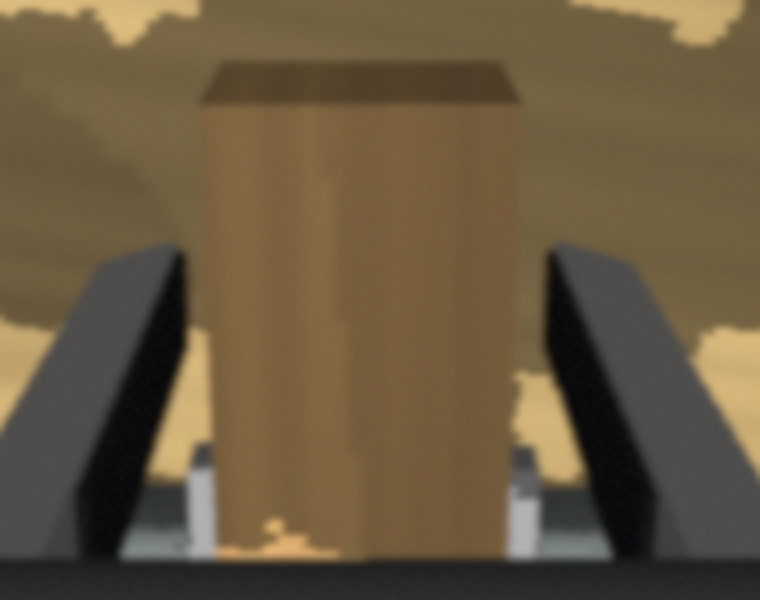

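The rail is now square to the tool, and the bed shows equally on both sides (188–214 left, 510–540 right). Gripping again and pushing home.

Request:
jog_arm:
  series:
    - {"x": 0, "y": 0, "z": 0, "rx": 0, "ry": 0, "rz": 0}
    - {"x": 0, "y": 0, "z": 0, "rx": 0, "ry": 0, "rz": 0}
    - {"x": 0, "y": 0, "z": 0, "rx": 0, "ry": 0, "rz": 0}
    - {"x": 0, "y": 0, "z": 0, "rx": 0, "ry": 0, "rz": 0}
    - {"x": 0, "y": 0, "z": 0, "rx": 0, "ry": 0, "rz": 0}
    - {"x": 0, "y": 0.004, "z": 0, "rx": 0, "ry": 0, "rz": 0}
    - {"x": 0, "y": 0.004, "z": 0, "rx": 0, "ry": 0, "rz": 0}
    - {"x": 0, "y": 0.003, "z": 0, "rx": 0, "ry": 0, "rz": 0}
  claw: 0

```text
time: 20.52
tool_pos: [0.4877, -0.0295, 0.0236]
ee_rot: [-3.139, 0.0, 1.741]
wrist_force: [-1.5, 0.3, 1.6]
width: 0.044
```

Run:
```python
from h import *
press()
```

```text
t 20.52 press xy -0.1311 0.0009 z 0.0236 rpy [-3.139  0.     1.741] F [-1.47  0.29  1.58] Fx_press -1.4 w 0.044
```

Request:
jog_arm:
  series:
    - {"x": 0, "y": 0.0025, "z": 0, "rx": 0, "ry": 0, "rz": 0}
    - {"x": 0, "y": 0.002, "z": 0, "rx": 0, "ry": 0, "rz": 0}

```text
time: 20.68
tool_pos: [0.4928, -0.0287, 0.0236]
ee_rot: [-3.139, 0.0, 1.741]
wrist_force: [-1.2, -0.3, 1.4]
width: 0.0436
```

Request:
jog_arm:
  series:
    - {"x": 0, "y": 0.002, "z": 0, "rx": 0, "ry": 0, "rz": 0}
    - {"x": 0, "y": 0.001, "z": 0, "rx": 0, "ry": 0, "rz": 0}

```text
time: 20.85
tool_pos: [0.4954, -0.0282, 0.0236]
ee_rot: [-3.136, 0.0, 1.741]
wrist_force: [-5.9, -0.6, 5.2]
width: 0.0437
```

Run:
```python
from h import *
press()
```

```text
t 20.85 press xy -0.1233 0.0009 z 0.0236 rpy [-3.136  0.     1.741] F [-5.9  -0.57  5.22] Fx_press -5.91 w 0.0437
```

Rail is against the stop (-5.9 N, at the expected x). Letting go and checking.

Request:
jog_arm:
  series:
    - {"x": 0, "y": 0, "z": 0, "rx": 0, "ry": 0, "rz": 0}
    - {"x": 0, "y": 0, "z": 0, "rx": 0, "ry": 0, "rz": 0}
    - {"x": 0, "y": 0, "z": 0, "rx": 0, "ry": 0, "rz": 0}
    - {"x": 0, "y": 0, "z": 0, "rx": 0, "ry": 0, "rz": 0}
    - {"x": 0, "y": 0, "z": 0, "rx": 0, "ry": 0, "rz": 0}
  claw: 0.8

```text
time: 21.27
tool_pos: [0.4974, -0.0278, 0.0234]
ee_rot: [-3.14, 0.0, 1.741]
wrist_force: [-0.6, -0.3, -1.1]
width: 0.0728
```

Run:
```python
from h import *
press()
p=snap('scene'); a=p['img'][170:270,270:370,::-1]; cv2.imwrite('pics/s16c.png',cv2.resize(a,None,fx=6,fy=6,interpolation=cv2.INTER_CUBIC))
p=snap('wrist','w16.png');a=p['img'][170:400,230:420,::-1]; cv2.imwrite('pics/w16c.png',cv2.resize(a,None,fx=4,fy=4,interpolation=cv2.INTER_CUBIC)[:600])
```

```text
t 21.27 press xy -0.1212 0.001 z 0.0234 rpy [-3.14   0.     1.741] F [-0.57 -0.35 -1.15] Fx_press -0.62 w 0.0728
```

View pics/s16c.png

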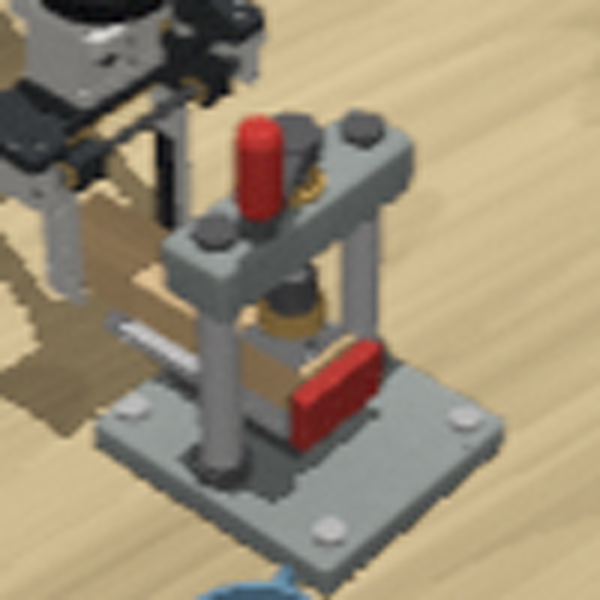

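View pics/w16c.png

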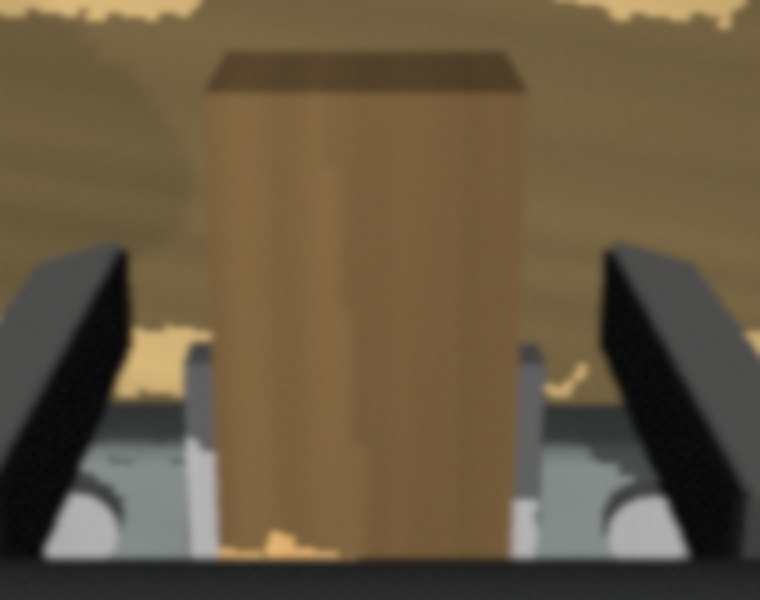

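The rail end meets the red stop, the rail is centred (rail mid ≈365 against bolt mid ≈365 in the zoom), and it's released. Now up and over to look at the crank grip.

Request:
jog_arm:
  series:
    - {"x": 0, "y": 0, "z": -0.01, "rx": 0, "ry": 0, "rz": 0}
    - {"x": 0, "y": 0, "z": -0.03, "rx": 0, "ry": 0, "rz": 0}
    - {"x": 0, "y": 0, "z": -0.038, "rx": 0, "ry": 0, "rz": 0}
    - {"x": 0, "y": 0, "z": -0.038, "rx": 0, "ry": 0, "rz": 0}
    - {"x": 0, "y": 0, "z": -0.038, "rx": 0, "ry": 0, "rz": 0}
    - {"x": 0, "y": 0, "z": -0.038, "rx": 0, "ry": 0, "rz": 0}
    - {"x": 0, "y": 0, "z": -0.038, "rx": 0, "ry": 0, "rz": 0}
    - {"x": 0, "y": 0, "z": -0.038, "rx": 0, "ry": 0, "rz": 0}
    - {"x": 0, "y": 0, "z": -0.03, "rx": 0, "ry": 0, "rz": 0}
  claw: 0.6

```text
time: 22.12
tool_pos: [0.4921, -0.0267, 0.3299]
ee_rot: [-3.124, -0.006, 1.741]
wrist_force: [0.7, -0.6, 0.4]
width: 0.0562
```

Run:
```python
from h import *
to([.62,-.05,.30],1.743)
```

```text
t 22.12 pos [ 0.4921 -0.0267  0.3299] rpy [-3.1238 -0.0062  1.7414] F [ 0.67 -0.55  0.38] w 0.0562
shift [-0.0449  0.1226  0.0274] turn [-1.02 -0.35 -0.09]
```

Request:
jog_arm:
  series:
    - {"x": -0.01, "y": 0.03, "z": 0, "rx": -1, "ry": 0, "rz": 0}
    - {"x": -0.01, "y": 0.03, "z": 0, "rx": 0, "ry": 0, "rz": 0}
    - {"x": -0.01, "y": 0.03, "z": 0.01, "rx": 0, "ry": 0, "rz": 0}
    - {"x": -0.01, "y": 0.025, "z": 0.01, "rx": 0, "ry": 0, "rz": 0}
    - {"x": 0, "y": 0, "z": 0, "rx": 0, "ry": 0, "rz": 0}
    - {"x": 0, "y": 0, "z": 0, "rx": 0, "ry": 0, "rz": 0}

```text
time: 22.62
tool_pos: [0.6196, -0.0474, 0.3327]
ee_rot: [3.108, 0.005, 1.742]
wrist_force: [-0.4, 1.1, 0.4]
width: 0.0564
```

Run:
```python
from h import *
import pickle
to([.62,-.05,.30],1.743)
p=snap('wrist','w17.png'); pickle.dump(p,open('w17.pkl','wb'))
for t in ['grip','press']: print(t,[(r['bbox'],round(r['p'],2)) for r in cams.look_for(t,p)[:2]])
a=p['img'][120:360,190:450,::-1]; cv2.imwrite('pics/w17c.png',cv2.resize(a,None,fx=3,fy=3,interpolation=cv2.INTER_CUBIC)[:600])
```

```text
t 22.62 pos [ 0.6196 -0.0474  0.3327] rpy [3.108  0.0054 1.7418] F [-0.39  1.1   0.4 ] w 0.0564
shift [-0.0024 -0.0012  0.0326] turn [ 1.93  0.31 -0.06]
grip [([291.3, 213.6, 24.9, 29.4], 0.84), ([216.4, 214.7, 64.0, 57.4], 0.55)]
press [([294.1, 98.4, 119.2, 150.6], 0.64)]
```

View pics/w17c.png

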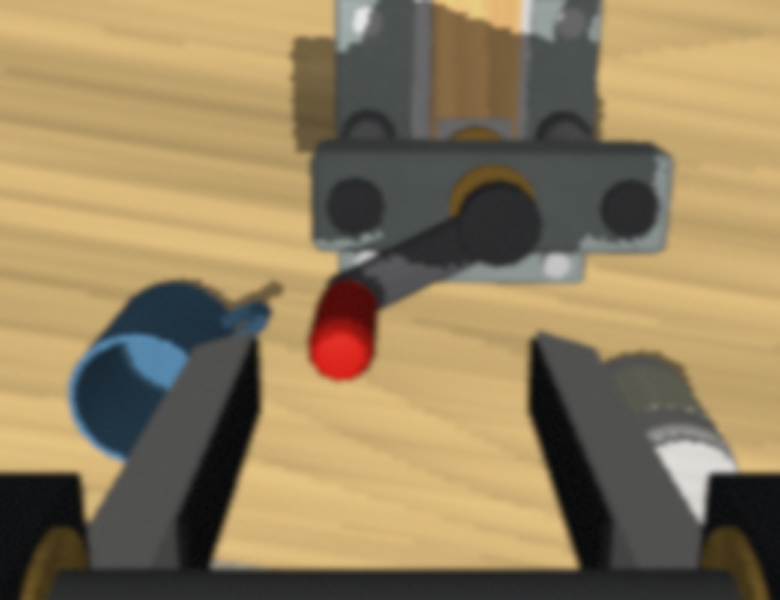

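Run:
```python
from h import *
import pickle
p=pickle.load(open('w17.pkl','rb'))
f=lambda x,y,z:onz(p,190+x/3-.33,120+y/3-.33,z)
c1,c2=f(355,207,.193),f(628,208,.193); print(c1,c2,(c1+c2)/2,np.linalg.norm(c1-c2),'yaw',np.degrees(np.arctan2(*(-(c2-c1)[0],(c2-c1)[1]))))
for z in [.268,.273,.278]:
    g=f(341,347,z); w=f(309,347,z)-f(374,347,z); d=g[:2]-A0; print(z,g,'dia',np.linalg.norm(w),'r',np.hypot(*d),'ang',np.degrees(np.arctan2(d[1],d[0])))
for z in [.22,.23,.24]: print('hub',z,f(500,222,z))
print('foot?',f(350,275,.225))
o=robot.get_obs();print(o['joint_positions'])
```

```text
[ 0.62814692 -0.06290683  0.193     ] [0.61000009 0.04414277 0.193     ] [ 0.61907351 -0.00938203  0.193     ] 0.10857681608320907 yaw 9.621202903412135
0.268 [ 0.6561733  -0.05956774  0.268     ] dia 0.02136250958658666 r 0.06475939358190762 ang -52.77797311587128
0.273 [ 0.65400489 -0.0595924   0.273     ] dia 0.02097642976281031 r 0.06349124577951872 ang -54.34984131133224
0.278 [ 0.65183649 -0.05961707  0.278     ] dia 0.020590349939033963 r 0.062272808839142726 ang -55.98449170638608
hub 0.22 [ 0.61757971 -0.00911024  0.22      ]
hub 0.23 [ 0.61507283 -0.01070644  0.23      ]
hub 0.24 [ 0.61256594 -0.01230265  0.24      ]
foot? [ 0.64574617 -0.06047269  0.225     ]
[-0.17129184  0.2510664   0.86159342  0.0067428   1.99487063 -1.9104409 ]
```

Request:
jog_arm:
  series:
    - {"x": -0.01, "y": 0.018, "z": 0.005, "rx": 1.8, "ry": 0.3, "rz": 0}
    - {"x": -0.01, "y": 0.018, "z": 0.005, "rx": 0, "ry": 0, "rz": 0}
    - {"x": 0, "y": 0, "z": 0, "rx": 0, "ry": 0, "rz": 0}
    - {"x": 0, "y": 0, "z": 0, "rx": 0, "ry": 0, "rz": 0}

```text
time: 23.1
tool_pos: [0.6524, -0.0592, 0.3282]
ee_rot: [3.139, 0.0, 1.743]
wrist_force: [-0.1, -1.3, 0.5]
width: 0.056
```

Run:
```python
from h import *
to([.657,-.060,.21],1.743)
```

```text
t 23.1 pos [ 0.6524 -0.0592  0.3282] rpy [3.1388e+00 5.0000e-04 1.7432e+00] F [-0.07 -1.34  0.52] w 0.056
shift [-0.0015  0.0041  0.1182] turn [0.16 0.03 0.01]
```

Request:
jog_arm:
  series:
    - {"x": -0.001, "y": 0.004, "z": 0.025, "rx": 0, "ry": 0, "rz": 0}
    - {"x": 0, "y": 0, "z": 0.025, "rx": 0, "ry": 0, "rz": 0}
    - {"x": 0, "y": 0, "z": 0.005, "rx": 0, "ry": 0, "rz": 0}
    - {"x": 0, "y": 0, "z": 0, "rx": 0, "ry": 0, "rz": 0}

```text
time: 23.43
tool_pos: [0.6534, -0.0581, 0.28]
ee_rot: [3.129, 0.004, 1.744]
wrist_force: [1.5, 0.2, 0.9]
width: 0.0562
```

Run:
```python
from h import *
to([.657,-.060,.21],1.743)
p=snap('wrist','w18.png')
a=p['img'][120:360,190:450,::-1]; cv2.imwrite('pics/w18c.png',cv2.resize(a,None,fx=3,fy=3,interpolation=cv2.INTER_CUBIC)[:600])
p=snap('scene'); a=p['img'][150:250,270:370,::-1]; cv2.imwrite('pics/s18c.png',cv2.resize(a,None,fx=5,fy=5,interpolation=cv2.INTER_CUBIC))
```

```text
t 23.43 pos [ 0.6534 -0.0581  0.28  ] rpy [3.1286 0.0038 1.7439] F [1.46 0.15 0.87] w 0.0562
shift [-0.0022  0.0023  0.0701] turn [0.74 0.22 0.05]
```

View pics/w18c.png

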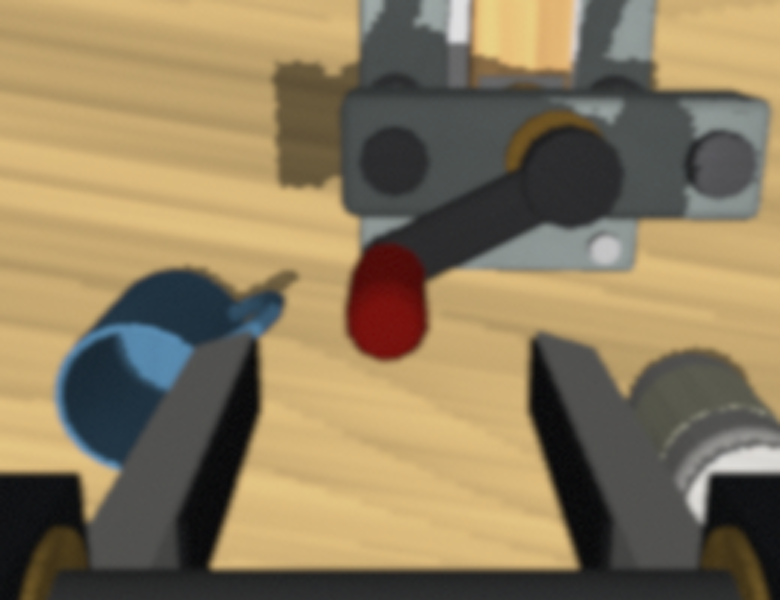

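View pics/s18c.png

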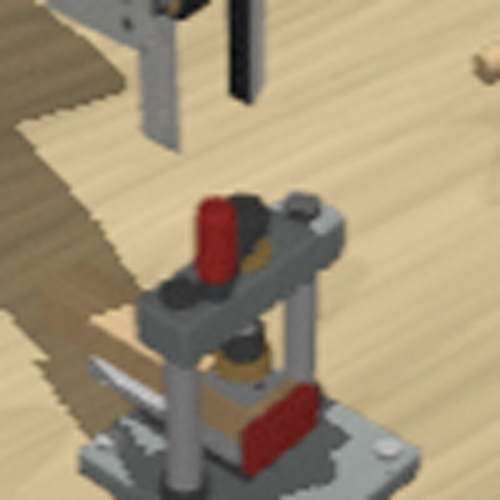

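The grip (column ~388 in the zoom) sits between the finger tips (mid ~397). I'll go down around it.

Request:
jog_arm:
  series:
    - {"x": -0.002, "y": 0.003, "z": 0.015, "rx": 0.7, "ry": 0.2, "rz": 0}
    - {"x": 0, "y": 0, "z": 0.02, "rx": 0, "ry": 0, "rz": 0}
    - {"x": 0, "y": 0, "z": 0, "rx": 0, "ry": 0, "rz": 0}
    - {"x": 0, "y": 0, "z": 0, "rx": 0, "ry": 0, "rz": 0}

```text
time: 23.87
tool_pos: [0.66, -0.0601, 0.2522]
ee_rot: [3.128, 0.005, 1.744]
wrist_force: [0.2, 0.2, 0.9]
width: 0.0563
```

Run:
```python
from h import *
to([.657,-.060,.21],1.743)
p=snap('wrist','w19.png')
a=p['img'][120:360,190:450,::-1]; cv2.imwrite('pics/w19c.png',cv2.resize(a,None,fx=3,fy=3,interpolation=cv2.INTER_CUBIC)[:600])
for z in [.268,.273]: 
  for q in [(0,0)]: print(z)
import pickle; pickle.dump(p,open('w19.pkl','wb'))
```

```text
t 23.87 pos [ 0.66   -0.0601  0.2522] rpy [3.1283 0.0051 1.7441] F [0.19 0.22 0.92] w 0.0563
shift [ 0.0009 -0.0035  0.0422] turn [0.76 0.29 0.06]
0.268
0.273
```

View pics/w19c.png

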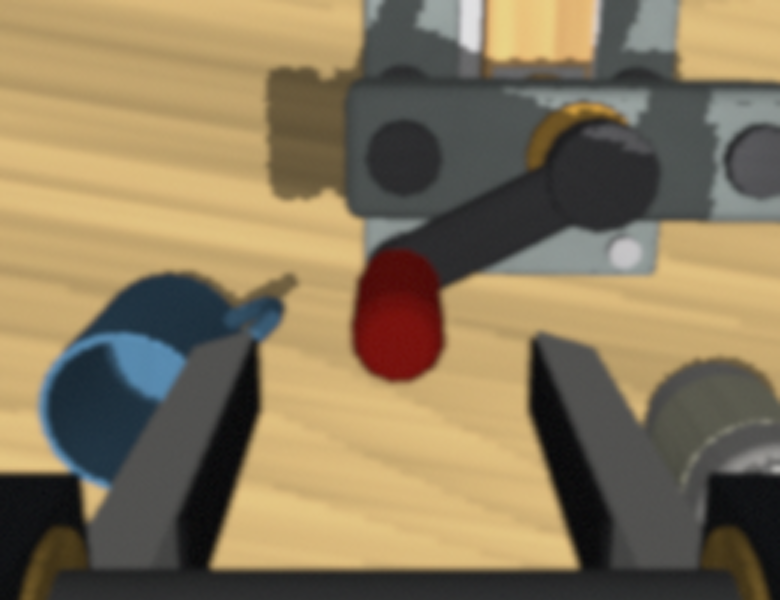

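Request:
jog_arm:
  series:
    - {"x": 0.001, "y": -0.003, "z": 0.013, "rx": 0.7, "ry": 0.3, "rz": 0}
    - {"x": 0, "y": 0, "z": 0.014, "rx": 0, "ry": 0, "rz": 0}
    - {"x": 0, "y": 0, "z": 0.01, "rx": 0, "ry": 0, "rz": 0}
    - {"x": 0, "y": 0, "z": 0, "rx": 0, "ry": 0, "rz": 0}
    - {"x": 0, "y": 0, "z": 0, "rx": 0, "ry": 0, "rz": 0}

```text
time: 24.33
tool_pos: [0.6585, -0.0601, 0.2154]
ee_rot: [3.138, 0.001, 1.744]
wrist_force: [-0.1, -0.4, 0.1]
width: 0.0564
```

Run:
```python
from h import *
import pickle
to([.657,-.060,.21],1.743)
p=pickle.load(open('w19.pkl','rb'))
for z in [.262,.268,.273]: print(z, onz(p,190+399/3-.33,120+337/3-.33,z))
p=snap('wrist','w20.png')
a=p['img'][120:360,190:450,::-1]; cv2.imwrite('pics/w20c.png',cv2.resize(a,None,fx=3,fy=3,interpolation=cv2.INTER_CUBIC)[:600])
p=snap('scene'); a=p['img'][150:250,270:370,::-1]; cv2.imwrite('pics/s20c.png',cv2.resize(a,None,fx=6,fy=6,interpolation=cv2.INTER_CUBIC))
```

```text
t 24.33 pos [ 0.6585 -0.0601  0.2154] rpy [3.1379e+00 7.0000e-04 1.7440e+00] F [-0.09 -0.4   0.07] w 0.0564
shift [ 0.0004 -0.0015  0.0054] turn [0.21 0.04 0.06]
0.262 [ 0.659524   -0.05934647  0.262     ]
0.268 [ 0.65720934 -0.05975299  0.268     ]
0.273 [ 0.65528046 -0.06009176  0.273     ]
```

View pics/w20c.png

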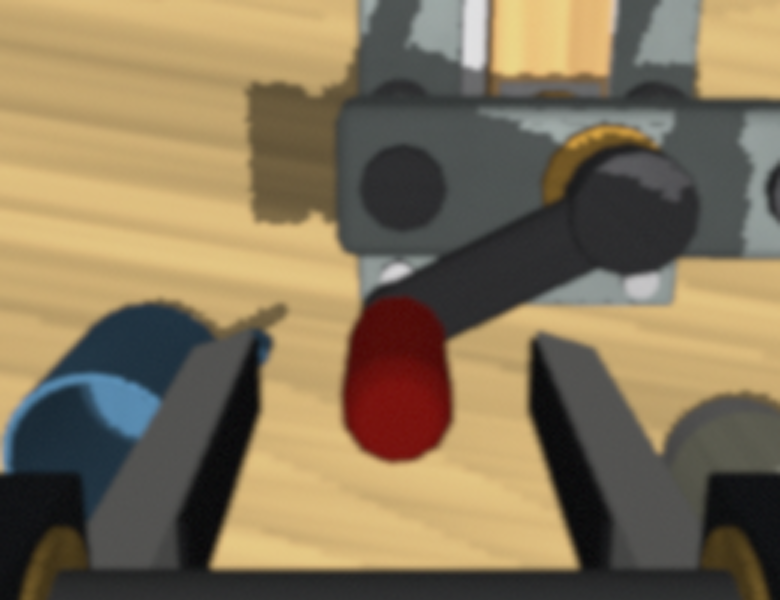

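View pics/s20c.png

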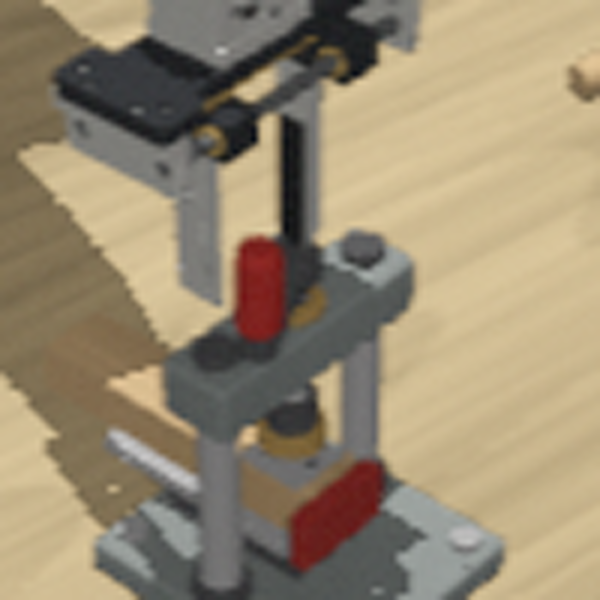

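Request:
jog_arm:
  series:
    - {"x": 0, "y": -0.002, "z": 0.006, "rx": 0, "ry": 0, "rz": 0}
    - {"x": 0, "y": 0, "z": 0, "rx": 0, "ry": 0, "rz": 0}
    - {"x": 0, "y": 0, "z": 0, "rx": 0, "ry": 0, "rz": 0}
    - {"x": 0, "y": 0, "z": 0, "rx": 0, "ry": 0, "rz": 0}
    - {"x": 0, "y": 0, "z": 0, "rx": 0, "ry": 0, "rz": 0}
    - {"x": 0, "y": 0, "z": 0, "rx": 0, "ry": 0, "rz": 0}
    - {"x": 0, "y": 0, "z": 0, "rx": 0, "ry": 0, "rz": 0}
    - {"x": 0, "y": 0, "z": 0, "rx": 0, "ry": 0, "rz": 0}
    - {"x": 0, "y": 0, "z": 0, "rx": 0, "ry": 0, "rz": 0}
  claw: 0

```text
time: 25.18
tool_pos: [0.6572, -0.0598, 0.2118]
ee_rot: [3.134, 0.001, 1.745]
wrist_force: [-0.2, 1.0, -0.4]
width: 0.0233
```

Run:
```python
from h import *
to([.657,-.060,.21],1.743)
```

```text
t 25.18 pos [ 0.6572 -0.0598  0.2118] rpy [3.134e+00 1.200e-03 1.745e+00] F [-0.21  1.   -0.35] w 0.0233
shift [-0.0002 -0.0002  0.0018] turn [0.44 0.07 0.11]
```

The grip is held (width 23.3 mm). I'll compute arc steps around the screw axis.

```bash
cat > arc.py <<'E'
from h import *
import sys
C=np.array([.6178,-.0086])
def state(o=None):
    o=o or robot.get_obs(); d=o['tool_pos'][:2]-C; r=np.hypot(*d); ph=np.arctan2(d[1],d[0])
    rad=d/r; tan=np.array([rad[1],-rad[0]]) # clockwise
    F=o['wrist_force'][:2]
    print('t %.2f ang %.1f cw %.1f r %.4f z %.4f yaw %.3f Fpush %.2f Frad %.2f Fz %.2f w %.4f'%(o['time'],np.degrees(ph),(-52.4-np.degrees(ph))%360,r,o['tool_pos'][2],o['ee_rot'][2],-F@tan,F@rad,o['wrist_force'][2],o['width']),'rp',o['ee_rot'][:2].round(3))
    return o,ph
def plan(n,deg,k=1.0,r=.065):
    o,ph=state(); M=R.from_euler('xyz',o['ee_rot']).as_matrix()
    pos=o['tool_pos'][:2]; y=o['ee_rot'][2]; X=np.array([np.cos(y),np.sin(y)]);Y=np.array([np.sin(y),-np.cos(y)])
    out=[]
    for i in range(n):
        ph-=np.radians(deg); q=C+r*np.array([np.cos(ph),np.sin(ph)]); d=q-pos; pos=q
        out.append((round(float(d@X)*k,4),round(float(d@Y)*k,4)))
    print(out)
if __name__=='__main__': plan(int(sys.argv[1]),float(sys.argv[2]))
E
python3 arc.py 6 7
```

```text
t 25.18 ang -52.4 cw 0.0 r 0.0646 z 0.2118 yaw 1.745 Fpush 0.44 Frad -0.92 Fz -0.35 w 0.0233 rp [3.134e+00 1.000e-03]
[(-0.0036, -0.007), (-0.0023, -0.0076), (-0.0014, -0.0078), (-0.0004, -0.0079), (0.0005, -0.0079), (0.0015, -0.0078)]
```

Request:
jog_arm:
  series:
    - {"x": -0.0036, "y": -0.007, "z": 0.0002, "rx": 0, "ry": 0, "rz": 0}
    - {"x": -0.0023, "y": -0.0076, "z": 0.0002, "rx": 0, "ry": 0, "rz": 0}
    - {"x": -0.0014, "y": -0.0078, "z": 0.0002, "rx": 0, "ry": 0, "rz": 0}
    - {"x": -0.0004, "y": -0.0079, "z": 0.0002, "rx": 0, "ry": 0, "rz": 0}
    - {"x": 0.0005, "y": -0.0079, "z": 0.0002, "rx": 0, "ry": 0, "rz": 0}
    - {"x": 0.0015, "y": -0.0078, "z": 0.0002, "rx": 0, "ry": 0, "rz": 0}

```text
time: 25.68
tool_pos: [0.6298, -0.0721, 0.2106]
ee_rot: [3.092, 0.007, 1.751]
wrist_force: [8.3, -1.4, -2.3]
width: 0.0234
```

```bash
python3 arc.py 10 7
```

```text
t 25.68 ang -79.3 cw 26.9 r 0.0646 z 0.2106 yaw 1.751 Fpush 7.87 Frad 2.90 Fz -2.33 w 0.0234 rp [3.092 0.007]
[(0.0, -0.0079), (0.0014, -0.0078), (0.0023, -0.0076), (0.0032, -0.0072), (0.0041, -0.0068), (0.0049, -0.0062), (0.0056, -0.0056), (0.0063, -0.0049), (0.0068, -0.0041), (0.0073, -0.0032)]
```

```bash
python3 -c "
from arc import *
plan(12,7,1.5)"
```

```text
t 25.68 ang -79.3 cw 26.9 r 0.0646 z 0.2106 yaw 1.751 Fpush 7.87 Frad 2.90 Fz -2.33 w 0.0234 rp [3.092 0.007]
[(0.0, -0.0119), (0.0021, -0.0117), (0.0035, -0.0114), (0.0049, -0.0109), (0.0062, -0.0102), (0.0073, -0.0094), (0.0084, -0.0084), (0.0094, -0.0073), (0.0102, -0.0061), (0.0109, -0.0048), (0.0114, -0.0035), (0.0117, -0.002)]
```

Request:
jog_arm:
  series:
    - {"x": 0.0, "y": -0.012, "z": 0.0003, "rx": 0.7, "ry": 0.1, "rz": 0}
    - {"x": 0.002, "y": -0.012, "z": 0.0003, "rx": 0.7, "ry": 0, "rz": 0}
    - {"x": 0.0035, "y": -0.0114, "z": 0.0003, "rx": 0.7, "ry": 0, "rz": 0}
    - {"x": 0.005, "y": -0.011, "z": 0.0003, "rx": 0.7, "ry": 0, "rz": 0}
    - {"x": 0.006, "y": -0.0102, "z": 0.0003, "rx": 0.7, "ry": 0, "rz": 0}
    - {"x": 0.0073, "y": -0.0094, "z": 0.0003, "rx": 0.5, "ry": 0, "rz": 0}
    - {"x": 0.0084, "y": -0.0084, "z": 0.0003, "rx": 0.5, "ry": 0, "rz": 0}
    - {"x": 0.0094, "y": -0.0073, "z": 0.0003, "rx": 0.5, "ry": 0, "rz": 0}

```text
time: 26.35
tool_pos: [0.5661, -0.0473, 0.2086]
ee_rot: [3.114, 0.018, 1.752]
wrist_force: [8.9, -2.4, -3.3]
width: 0.0229
```

```bash
python3 -c "
from arc import *
plan(12,7,1.4)"
```

```text
t 26.35 ang -143.2 cw 90.8 r 0.0646 z 0.2086 yaw 1.752 Fpush 7.23 Frad -5.71 Fz -3.27 w 0.0229 rp [3.114 0.018]
[(0.01, -0.0049), (0.0107, -0.003), (0.011, -0.0017), (0.0111, -0.0004), (0.0111, 0.001), (0.0109, 0.0023), (0.0105, 0.0036), (0.01, 0.0049), (0.0093, 0.0061), (0.0085, 0.0072), (0.0076, 0.0081), (0.0065, 0.009)]
```

```bash
python3 -c "
from arc import *
plan(10,8,1.25)"
```

```text
t 26.35 ang -143.2 cw 90.8 r 0.0646 z 0.2086 yaw 1.752 Fpush 7.23 Frad -5.71 Fz -3.27 w 0.0229 rp [3.114 0.018]
[(0.0102, -0.0048), (0.011, -0.0028), (0.0113, -0.0013), (0.0113, 0.0003), (0.0112, 0.0019), (0.0108, 0.0034), (0.0102, 0.0049), (0.0094, 0.0063), (0.0085, 0.0075), (0.0074, 0.0086)]
```

Request:
jog_arm:
  series:
    - {"x": 0.0102, "y": -0.0048, "z": 0.0005, "rx": 0.5, "ry": 0.4, "rz": 0}
    - {"x": 0.011, "y": -0.003, "z": 0.0005, "rx": 0.5, "ry": 0.4, "rz": 0}
    - {"x": 0.0113, "y": -0.0013, "z": 0.0004, "rx": 0.3, "ry": 0.3, "rz": 0}
    - {"x": 0.0113, "y": 0.0003, "z": 0.0003, "rx": 0, "ry": 0.3, "rz": 0}
    - {"x": 0.0112, "y": 0.002, "z": 0.0003, "rx": 0, "ry": 0.3, "rz": 0}
    - {"x": 0.0108, "y": 0.0034, "z": 0.0003, "rx": 0, "ry": 0.3, "rz": 0}
    - {"x": 0.0102, "y": 0.005, "z": 0.0003, "rx": 0, "ry": 0.2, "rz": 0}
    - {"x": 0.0094, "y": 0.0063, "z": 0.0003, "rx": 0, "ry": 0.2, "rz": 0}

```text
time: 27.02
tool_pos: [0.556, 0.0118, 0.2068]
ee_rot: [-3.139, 0.025, 1.725]
wrist_force: [-7.6, -5.3, 2.3]
width: 0.0231
```

```bash
python3 -c "
from arc import *
plan(4,6,1.25)"
```

```text
t 27.02 ang 161.7 cw 145.9 r 0.0651 z 0.2068 yaw 1.725 Fpush 7.43 Frad 5.54 Fz 2.28 w 0.0231 rp [-3.139  0.025]
[(0.0073, 0.0044), (0.0069, 0.005), (0.0063, 0.0057), (0.0057, 0.0063)]
```

Request:
jog_arm:
  series:
    - {"x": 0, "y": 0, "z": 0, "rx": 0, "ry": 0.5, "rz": 0}
    - {"x": 0, "y": 0, "z": 0, "rx": 0, "ry": 0, "rz": 0}
    - {"x": 0, "y": 0, "z": 0, "rx": 0, "ry": 0, "rz": 0}

```text
time: 27.27
tool_pos: [0.5562, 0.0134, 0.2069]
ee_rot: [-3.141, 0.013, 1.726]
wrist_force: [0.4, 0.6, -0.4]
width: 0.0228
```

```bash
python3 -c "
from arc import *
for i in range(4): state(); cams.snapshot('top')
plan(12,8,1.3)"
```

```text
t 27.27 ang 160.4 cw 147.2 r 0.0654 z 0.2069 yaw 1.726 Fpush -0.73 Frad -0.19 Fz -0.43 w 0.0228 rp [-3.141  0.013]
t 27.32 ang 160.4 cw 147.2 r 0.0655 z 0.2069 yaw 1.726 Fpush -1.80 Frad 0.06 Fz -1.09 w 0.0231 rp [-3.14   0.013]
t 27.37 ang 160.4 cw 147.2 r 0.0654 z 0.2069 yaw 1.726 Fpush -1.75 Frad 0.06 Fz -0.73 w 0.0233 rp [-3.14   0.013]
t 27.42 ang 160.4 cw 147.2 r 0.0654 z 0.2068 yaw 1.726 Fpush -0.16 Frad 0.04 Fz -0.66 w 0.0231 rp [-3.14   0.013]
t 27.47 ang 160.4 cw 147.2 r 0.0654 z 0.2068 yaw 1.726 Fpush -1.62 Frad -0.25 Fz -0.92 w 0.0232 rp [-3.14   0.013]
[(0.0097, 0.0068), (0.009, 0.0077), (0.0078, 0.0088), (0.0065, 0.0098), (0.0051, 0.0106), (0.0035, 0.0112), (0.0019, 0.0116), (0.0003, 0.0118), (-0.0013, 0.0117), (-0.003, 0.0114), (-0.0045, 0.0109), (-0.006, 0.0102)]
```

Request:
jog_arm:
  series:
    - {"x": 0.0097, "y": 0.0068, "z": 0.0003, "rx": 0, "ry": 0.3, "rz": -0.2}
    - {"x": 0.009, "y": 0.0077, "z": 0.0003, "rx": 0, "ry": 0.2, "rz": -0.2}
    - {"x": 0.0078, "y": 0.0088, "z": 0.0003, "rx": 0, "ry": 0.2, "rz": -0.2}
    - {"x": 0.0065, "y": 0.0098, "z": 0.0003, "rx": 0, "ry": 0, "rz": -0.2}
    - {"x": 0.005, "y": 0.0106, "z": 0.0003, "rx": 0, "ry": 0, "rz": 0}
    - {"x": 0.0035, "y": 0.0112, "z": 0.0003, "rx": 0, "ry": 0, "rz": 0}
    - {"x": 0.002, "y": 0.0116, "z": 0.0003, "rx": 0, "ry": 0, "rz": 0}
    - {"x": 0.0003, "y": 0.0118, "z": 0.0003, "rx": 0, "ry": 0, "rz": 0}

```text
time: 28.13
tool_pos: [0.6067, 0.0554, 0.2051]
ee_rot: [-3.089, 0.022, 1.724]
wrist_force: [-6.9, -0.4, 3.1]
width: 0.0232
```

```bash
python3 -c "
from arc import *
plan(12,8,1.3)"
```

```text
t 28.13 ang 99.9 cw 207.7 r 0.0649 z 0.2051 yaw 1.724 Fpush 6.91 Frad 0.77 Fz 3.09 w 0.0232 rp [-3.089  0.022]
[(-0.0005, 0.0118), (-0.0022, 0.0116), (-0.0038, 0.0112), (-0.0053, 0.0105), (-0.0068, 0.0097), (-0.008, 0.0086), (-0.0092, 0.0074), (-0.0101, 0.0061), (-0.0108, 0.0046), (-0.0114, 0.0031), (-0.0117, 0.0014), (-0.0118, -0.0002)]
```

Request:
jog_arm:
  series:
    - {"x": -0.0005, "y": 0.0118, "z": 0.0002, "rx": -0.7, "ry": 0.3, "rz": 0}
    - {"x": -0.002, "y": 0.0116, "z": 0.0002, "rx": -0.7, "ry": 0.2, "rz": 0}
    - {"x": -0.0038, "y": 0.0112, "z": 0.0002, "rx": -0.7, "ry": 0.2, "rz": 0}
    - {"x": -0.0053, "y": 0.0105, "z": 0.0002, "rx": -0.5, "ry": 0.2, "rz": 0}

```text
time: 28.47
tool_pos: [0.6437, 0.0506, 0.2039]
ee_rot: [-3.11, 0.006, 1.724]
wrist_force: [-7.1, 1.8, 1.6]
width: 0.0228
```

```bash
python3 -c "
from arc import *
plan(8,8,1.3)"
```

```text
t 28.47 ang 66.4 cw 241.2 r 0.0646 z 0.2039 yaw 1.724 Fpush 7.22 Frad -1.17 Fz 1.58 w 0.0228 rp [-3.11   0.006]
[(-0.0066, 0.0097), (-0.0082, 0.0084), (-0.0093, 0.0072), (-0.0102, 0.0058), (-0.011, 0.0043), (-0.0115, 0.0028), (-0.0117, 0.0012), (-0.0118, -0.0005)]
```

Request:
jog_arm:
  series:
    - {"x": -0.0066, "y": 0.0097, "z": 0.0003, "rx": -0.6, "ry": 0, "rz": 0}
    - {"x": -0.0082, "y": 0.0084, "z": 0.0003, "rx": -0.5, "ry": 0, "rz": 0}
    - {"x": -0.0093, "y": 0.0072, "z": 0.0003, "rx": -0.4, "ry": 0, "rz": 0}
    - {"x": -0.0102, "y": 0.0058, "z": 0.0003, "rx": -0.2, "ry": 0, "rz": 0}

```text
time: 28.8
tool_pos: [0.6712, 0.0273, 0.2027]
ee_rot: [-3.119, -0.005, 1.731]
wrist_force: [-6.8, 4.4, 2.4]
width: 0.0227
```

```bash
python3 -c "
from arc import *
plan(8,8,1.3)"
```

```text
t 28.80 ang 33.9 cw 273.7 r 0.0643 z 0.2027 yaw 1.731 Fpush 7.47 Frad -3.21 Fz 2.36 w 0.0227 rp [-3.119 -0.005]
[(-0.0107, 0.0049), (-0.0115, 0.0026), (-0.0117, 0.001), (-0.0118, -0.0007), (-0.0116, -0.0023), (-0.0111, -0.0039), (-0.0105, -0.0054), (-0.0096, -0.0068)]
```

Request:
jog_arm:
  series:
    - {"x": -0.0107, "y": 0.005, "z": 0.0003, "rx": -0.5, "ry": 0, "rz": 0}
    - {"x": -0.0115, "y": 0.0026, "z": 0.0003, "rx": -0.3, "ry": -0.2, "rz": 0}
    - {"x": -0.0117, "y": 0.001, "z": 0.0003, "rx": -0.2, "ry": -0.2, "rz": 0}
    - {"x": -0.0118, "y": -0.0007, "z": 0.0003, "rx": 0, "ry": -0.2, "rz": 0}

```text
time: 29.13
tool_pos: [0.6818, -0.0066, 0.2017]
ee_rot: [-3.126, -0.012, 1.744]
wrist_force: [-2.5, 7.4, 0.6]
width: 0.0229
```

```bash
python3 -c "
from arc import *
plan(8,8,1.3)"
```

```text
t 29.13 ang 1.8 cw 305.8 r 0.0641 z 0.2017 yaw 1.744 Fpush 7.44 Frad -2.30 Fz 0.57 w 0.0229 rp [-3.126 -0.012]
[(-0.0117, -0.0013), (-0.0111, -0.0041), (-0.0104, -0.0056), (-0.0095, -0.007), (-0.0085, -0.0082), (-0.0072, -0.0093), (-0.0059, -0.0102), (-0.0044, -0.0109)]
```

Request:
jog_arm:
  series:
    - {"x": -0.0117, "y": -0.0013, "z": 0.0003, "rx": -0.3, "ry": -0.4, "rz": 0}
    - {"x": -0.0111, "y": -0.0041, "z": 0.0003, "rx": 0, "ry": -0.3, "rz": 0}
    - {"x": -0.0104, "y": -0.0056, "z": 0.0003, "rx": 0, "ry": -0.2, "rz": 0}
    - {"x": -0.0095, "y": -0.007, "z": 0.0003, "rx": 0.2, "ry": -0.2, "rz": 0}

```text
time: 29.47
tool_pos: [0.6736, -0.0402, 0.2006]
ee_rot: [-3.134, -0.009, 1.758]
wrist_force: [1.8, 8.1, -0.7]
width: 0.0231
```

```bash
python3 -c "
from arc import *
plan(8,8,1.3)"
```

```text
t 29.47 ang -29.5 cw 337.1 r 0.0641 z 0.2006 yaw 1.758 Fpush 7.94 Frad -2.40 Fz -0.73 w 0.0231 rp [-3.134 -0.009]
[(-0.0092, -0.0073), (-0.0072, -0.0093), (-0.0058, -0.0102), (-0.0044, -0.011), (-0.0028, -0.0115), (-0.0012, -0.0117), (0.0005, -0.0118), (0.0021, -0.0116)]
```

Request:
jog_arm:
  series:
    - {"x": -0.0092, "y": -0.0073, "z": 0.0003, "rx": 0.3, "ry": -0.3, "rz": 0.2}
    - {"x": -0.0072, "y": -0.0093, "z": 0.0003, "rx": 0.3, "ry": -0.2, "rz": 0.2}
    - {"x": -0.0058, "y": -0.0102, "z": 0.0003, "rx": 0.3, "ry": 0, "rz": 0.2}
    - {"x": -0.0044, "y": -0.011, "z": 0.0003, "rx": 0.3, "ry": 0, "rz": 0.2}

```text
time: 29.8
tool_pos: [0.6499, -0.064, 0.1996]
ee_rot: [-3.135, -0.01, 1.756]
wrist_force: [7.8, 5.8, -1.7]
width: 0.0232
```

```bash
python3 -c "
from arc import *
plan(8,8,1.3)"
```

```text
t 29.80 ang -59.9 cw 7.5 r 0.0641 z 0.1996 yaw 1.756 Fpush 9.64 Frad -1.15 Fz -1.70 w 0.0232 rp [-3.135 -0.01 ]
[(-0.0043, -0.011), (-0.0015, -0.0117), (0.0001, -0.0118), (0.0018, -0.0117), (0.0034, -0.0113), (0.0049, -0.0107), (0.0063, -0.0099), (0.0077, -0.009)]
```

Request:
jog_arm:
  series:
    - {"x": 0, "y": 0, "z": 0, "rx": 0, "ry": 0, "rz": 0}
    - {"x": 0, "y": 0, "z": 0, "rx": 0, "ry": 0, "rz": 0}
    - {"x": 0, "y": 0, "z": 0, "rx": 0, "ry": 0, "rz": 0}

```text
time: 30.05
tool_pos: [0.649, -0.0646, 0.1996]
ee_rot: [-3.133, -0.009, 1.756]
wrist_force: [0.2, 1.6, -1.1]
width: 0.0231
```

```bash
cat > pz.py <<'E'
from arc import *
v=[]
for i in range(6):
    o=robot.get_obs(); d=o['tool_pos'][:2]-C; rad=d/np.hypot(*d); tan=np.array([rad[1],-rad[0]]); v.append(-o['wrist_force'][:2]@tan)
    p=cams.snapshot('scene')
print('pause push',np.round(v,2),np.mean(v))
a=p['img'][170:250,290:350,::-1]; cv2.imwrite('pics/pz%.0f.png'%(o['time']*100),cv2.resize(a,None,fx=8,fy=8,interpolation=cv2.INTER_CUBIC))
plan(6,7,1.45)
E
python3 pz.py; ls pics/pz*
```

```text
pause push [ 0.92 -0.33 -0.37 -0.    0.58 -0.57] 0.0399654496649273
t 30.35 ang -60.9 cw 8.5 r 0.0641 z 0.1996 yaw 1.756 Fpush 0.15 Frad -1.65 Fz -1.05 w 0.0230 rp [-3.133 -0.009]
[(-0.0042, -0.0107), (-0.0016, -0.0114), (-0.0002, -0.0115), (0.0012, -0.0114), (0.0026, -0.0112), (0.0039, -0.0108)]
pics/pz3030.png
```

View pics/pz3030.png

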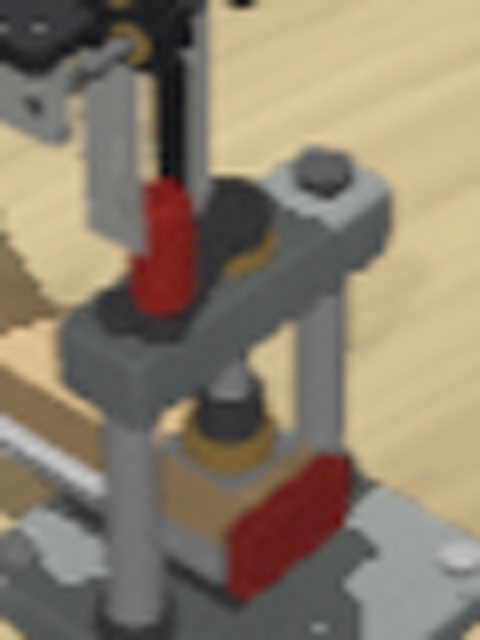

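The platen has reached the plate or nearly so, and the push is starting to rise (moving 7.4→9.6 N). Now small steps with pauses to fit the contact angle.

Request:
jog_arm:
  series:
    - {"x": -0.004, "y": -0.0107, "z": 0.0003, "rx": 0.2, "ry": -0.3, "rz": 0}
    - {"x": -0.0016, "y": -0.0114, "z": 0.0003, "rx": 0.3, "ry": 0, "rz": 0}
    - {"x": -0.0002, "y": -0.0115, "z": 0.0003, "rx": 0.3, "ry": 0, "rz": 0}

```text
time: 30.6
tool_pos: [0.6284, -0.0721, 0.1989]
ee_rot: [3.138, -0.006, 1.763]
wrist_force: [10.5, 2.7, -3.1]
width: 0.0233
```

```bash
python3 -c "
from arc import *
state()"
```

```text
t 30.60 ang -80.5 cw 28.1 r 0.0644 z 0.1989 yaw 1.763 Fpush 10.79 Frad -0.96 Fz -3.13 w 0.0233 rp [ 3.138 -0.006]
```

Request:
jog_arm:
  series:
    - {"x": 0, "y": 0, "z": 0, "rx": 0, "ry": 0, "rz": 0}
    - {"x": 0, "y": 0, "z": 0, "rx": 0, "ry": 0, "rz": 0}
    - {"x": 0, "y": 0, "z": 0, "rx": 0, "ry": 0, "rz": 0}

```text
time: 30.85
tool_pos: [0.6278, -0.0722, 0.1989]
ee_rot: [3.139, -0.005, 1.762]
wrist_force: [-0.6, 1.0, -0.9]
width: 0.0228
```

```bash
python3 pz.py
```

```text
pause push [-0.43 -0.57 -0.64 -0.56 -0.17 -0.98] -0.5596190082760137
t 31.15 ang -81.1 cw 28.7 r 0.0644 z 0.1988 yaw 1.763 Fpush -0.40 Frad -1.40 Fz -0.03 w 0.0230 rp [ 3.139 -0.005]
[(0.0003, -0.0115), (0.0025, -0.0112), (0.0039, -0.0108), (0.0051, -0.0103), (0.0064, -0.0096), (0.0075, -0.0087)]
```

Request:
jog_arm:
  series:
    - {"x": 0.0003, "y": -0.0115, "z": 0.0003, "rx": 0, "ry": 0, "rz": 0}
    - {"x": 0.0022, "y": -0.0112, "z": 0.0003, "rx": 0.2, "ry": 0, "rz": 0}

```text
time: 31.32
tool_pos: [0.614, -0.0729, 0.1984]
ee_rot: [3.123, -0.004, 1.765]
wrist_force: [11.2, 0.8, -3.6]
width: 0.0226
```

```bash
cat > rd.py <<'E'
from arc import *
for i in range(8): state(); cams.snapshot('top')
E
python3 rd.py
```

```text
t 31.32 ang -93.3 cw 40.9 r 0.0644 z 0.1984 yaw 1.765 Fpush 11.09 Frad -1.49 Fz -3.63 w 0.0226 rp [ 3.123 -0.004]
t 31.37 ang -94.6 cw 42.2 r 0.0645 z 0.1984 yaw 1.765 Fpush 7.86 Frad -2.25 Fz -3.95 w 0.0232 rp [ 3.124 -0.004]
t 31.42 ang -94.6 cw 42.2 r 0.0644 z 0.1984 yaw 1.765 Fpush 6.97 Frad -2.20 Fz -3.46 w 0.0226 rp [ 3.125 -0.004]
t 31.47 ang -94.6 cw 42.2 r 0.0644 z 0.1984 yaw 1.765 Fpush 6.34 Frad -1.69 Fz -2.14 w 0.0230 rp [ 3.126 -0.004]
t 31.52 ang -94.6 cw 42.2 r 0.0644 z 0.1983 yaw 1.765 Fpush 7.05 Frad -2.60 Fz -2.08 w 0.0228 rp [ 3.126 -0.004]
t 31.57 ang -94.6 cw 42.2 r 0.0645 z 0.1984 yaw 1.765 Fpush 6.89 Frad -2.45 Fz -2.03 w 0.0231 rp [ 3.126 -0.004]
t 31.62 ang -94.6 cw 42.2 r 0.0644 z 0.1984 yaw 1.765 Fpush 6.22 Frad -2.36 Fz -1.94 w 0.0229 rp [ 3.126 -0.004]
t 31.67 ang -94.6 cw 42.2 r 0.0644 z 0.1984 yaw 1.765 Fpush 5.85 Frad -1.24 Fz -2.25 w 0.0228 rp [ 3.126 -0.004]
```

The paused push is 6.6 N at 402°. The moving readings put contact near 330°, so I'm about 72° past it. About 18° more.

```bash
python3 -c "
from arc import *
plan(3,6,1.5)"
```

```text
t 31.72 ang -94.6 cw 42.2 r 0.0644 z 0.1984 yaw 1.765 Fpush 5.49 Frad -1.15 Fz -2.78 w 0.0229 rp [ 3.127 -0.004]
[(0.0025, -0.0099), (0.0043, -0.0093), (0.0052, -0.0088)]
```

Request:
jog_arm:
  series:
    - {"x": 0.0025, "y": -0.01, "z": 0.0003, "rx": 0.3, "ry": 0, "rz": 0}
    - {"x": 0.0043, "y": -0.0093, "z": 0.0003, "rx": 0.2, "ry": 0, "rz": 0}
    - {"x": 0.004, "y": -0.0068, "z": 0.0003, "rx": 0.2, "ry": 0, "rz": 0}

```text
time: 31.97
tool_pos: [0.6001, -0.0705, 0.1979]
ee_rot: [3.107, 0.008, 1.764]
wrist_force: [11.2, -3.3, -3.8]
width: 0.0229
```

```bash
python3 rd.py
```

```text
t 31.97 ang -106.0 cw 53.6 r 0.0643 z 0.1979 yaw 1.764 Fpush 11.65 Frad 0.05 Fz -3.80 w 0.0229 rp [3.107 0.008]
t 32.02 ang -106.7 cw 54.3 r 0.0644 z 0.1979 yaw 1.764 Fpush 11.10 Frad -0.55 Fz -3.59 w 0.0231 rp [3.108 0.008]
t 32.07 ang -106.7 cw 54.3 r 0.0644 z 0.1979 yaw 1.764 Fpush 9.72 Frad -0.40 Fz -3.67 w 0.0230 rp [3.108 0.008]
t 32.12 ang -106.7 cw 54.3 r 0.0644 z 0.1979 yaw 1.764 Fpush 8.77 Frad 0.98 Fz -3.36 w 0.0232 rp [3.108 0.008]
t 32.17 ang -106.7 cw 54.3 r 0.0644 z 0.1979 yaw 1.764 Fpush 9.13 Frad 0.40 Fz -3.97 w 0.0230 rp [3.109 0.007]
t 32.22 ang -106.7 cw 54.3 r 0.0644 z 0.1979 yaw 1.764 Fpush 9.34 Frad -1.03 Fz -2.83 w 0.0231 rp [3.109 0.007]
t 32.27 ang -106.7 cw 54.3 r 0.0644 z 0.1979 yaw 1.764 Fpush 8.22 Frad -0.81 Fz -2.56 w 0.0227 rp [3.109 0.007]
t 32.32 ang -106.7 cw 54.3 r 0.0644 z 0.1979 yaw 1.764 Fpush 8.09 Frad -1.18 Fz -2.42 w 0.0233 rp [3.109 0.007]
```

Two same-protocol readings (7.9 N at 337°, 9.6 N at 367°, baseline 7.3 N) put contact at about 328°. The crank stands at 414°, so roughly 86° past contact, and I'll leave it there. Relaxing and letting go.

Request:
jog_arm:
  series:
    - {"x": 0, "y": 0, "z": 0, "rx": 0, "ry": 0, "rz": 0}
    - {"x": 0, "y": 0, "z": 0, "rx": 0, "ry": 0, "rz": 0}

```text
time: 32.53
tool_pos: [0.5998, -0.0704, 0.1979]
ee_rot: [3.109, 0.006, 1.764]
wrist_force: [-1.3, 1.3, 0.8]
width: 0.023
```

```bash
python3 -c "
from arc import *
state()"
```

```text
t 32.53 ang -106.3 cw 53.9 r 0.0643 z 0.1979 yaw 1.764 Fpush -1.64 Frad -0.84 Fz 0.82 w 0.0230 rp [3.109 0.006]
```

Request:
jog_arm:
  series:
    - {"x": 0, "y": 0, "z": 0, "rx": 0, "ry": 0, "rz": 0}
    - {"x": 0, "y": 0, "z": 0, "rx": 0, "ry": 0, "rz": 0}
    - {"x": 0, "y": 0, "z": 0, "rx": 0, "ry": 0, "rz": 0}
    - {"x": 0, "y": 0, "z": 0, "rx": 0, "ry": 0, "rz": 0}
    - {"x": 0, "y": 0, "z": 0, "rx": 0, "ry": 0, "rz": 0}
    - {"x": 0, "y": 0, "z": 0, "rx": 0, "ry": 0, "rz": 0}
  claw: 0.6

```text
time: 33.03
tool_pos: [0.6, -0.0714, 0.1987]
ee_rot: [3.108, 0.009, 1.763]
wrist_force: [-1.4, -0.1, 0.6]
width: 0.0559
```

```bash
python3 -c "
from arc import *
state()
p=snap('wrist'); a=p['img'][120:360,190:450,::-1]; cv2.imwrite('pics/w30c.png',cv2.resize(a,None,fx=3,fy=3,interpolation=cv2.INTER_CUBIC)[:600])"
```

```text
t 33.03 ang -105.8 cw 53.4 r 0.0652 z 0.1987 yaw 1.763 Fpush -1.29 Frad 0.43 Fz 0.62 w 0.0559 rp [3.108 0.009]
```

View pics/w30c.png

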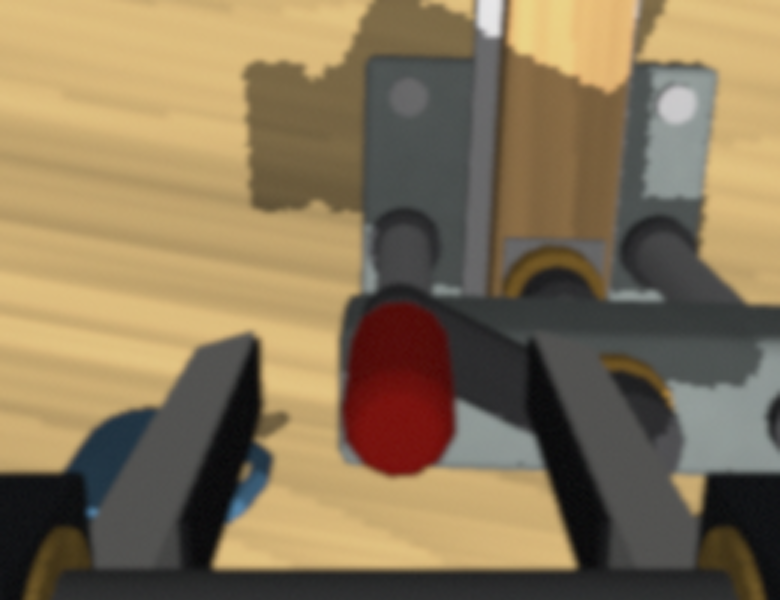

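The grip stands free between the open fingers (column ~400). Lifting straight off.

Request:
jog_arm:
  series:
    - {"x": 0, "y": 0, "z": -0.01, "rx": 0, "ry": 0, "rz": 0}
    - {"x": 0, "y": 0, "z": -0.02, "rx": 0, "ry": 0, "rz": 0}
    - {"x": 0, "y": 0, "z": -0.03, "rx": 0, "ry": 0, "rz": 0}
    - {"x": 0, "y": 0, "z": -0.035, "rx": 0, "ry": 0, "rz": 0}
    - {"x": 0, "y": 0, "z": -0.035, "rx": 0, "ry": 0, "rz": 0}
    - {"x": 0, "y": -0.03, "z": -0.01, "rx": 0, "ry": 0, "rz": 0}
    - {"x": 0, "y": -0.035, "z": 0, "rx": 0, "ry": 0, "rz": 0}
    - {"x": 0, "y": -0.03, "z": 0, "rx": 0, "ry": 0, "rz": 0}
    - {"x": 0, "y": 0, "z": 0, "rx": 0, "ry": 0, "rz": 0}
    - {"x": 0, "y": 0, "z": 0, "rx": 0, "ry": 0, "rz": 0}

```text
time: 33.92
tool_pos: [0.4999, -0.0901, 0.3457]
ee_rot: [3.108, 0.01, 1.764]
wrist_force: [-0.2, -0.7, 0.3]
width: 0.0563
```

```bash
python3 -c "
from arc import *
state(); press()
import pickle
p=snap('wrist','w31.png'); pickle.dump(p,open('w31.pkl','wb')); a=p['img'][120:320,210:430,::-1]; cv2.imwrite('pics/w31c.png',cv2.resize(a,None,fx=3,fy=3,interpolation=cv2.INTER_CUBIC)[:600])
p=snap('scene'); a=p['img'][170:270,280:370,::-1]; cv2.imwrite('pics/s31c.png',cv2.resize(a,None,fx=6,fy=6,interpolation=cv2.INTER_CUBIC))"
```

```text
t 33.92 ang -145.4 cw 93.0 r 0.1433 z 0.3457 yaw 1.764 Fpush 0.42 Frad 0.54 Fz 0.25 w 0.0563 rp [3.108 0.01 ]
t 33.92 press xy -0.1294 -0.0608 z 0.3457 rpy [3.108 0.01  1.764] F [-0.21 -0.66  0.25] Fx_press -0.32 w 0.0563
```

View pics/w31c.png

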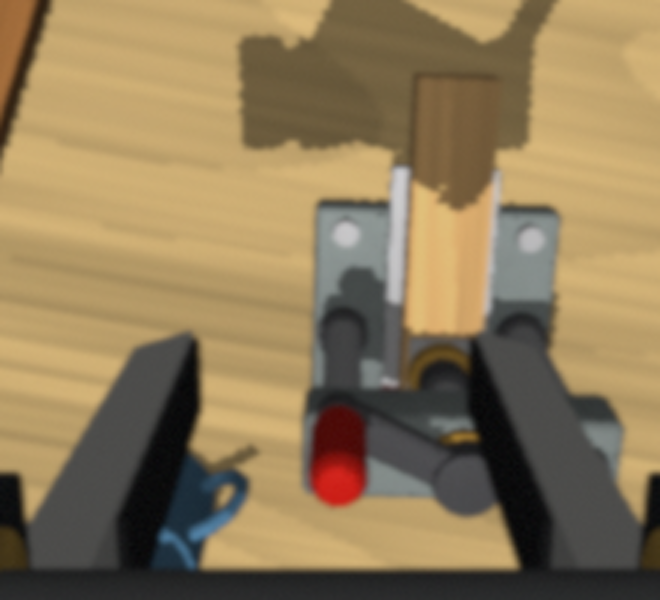

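View pics/s31c.png

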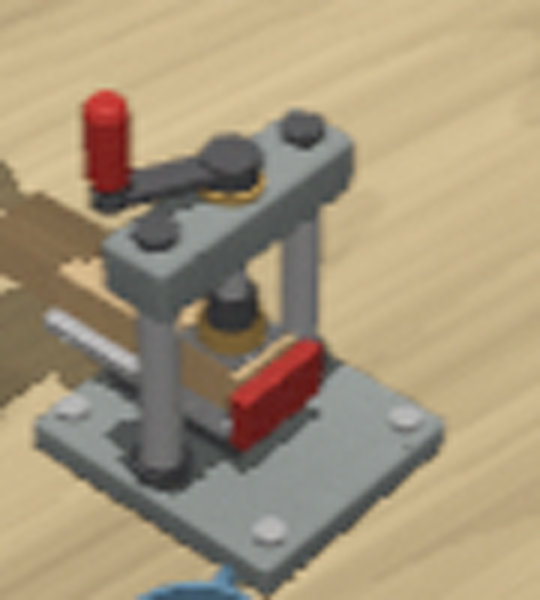

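```bash
python3 -c "
from h import *
import pickle
p=pickle.load(open('w31.pkl','rb'))
c,s=np.cos(YW),np.sin(YW)
def inv(u,v,z):
    w=onz(p,210+u/3-.33,120+v/3-.33,z)[:2]-A0; return (np.array([c*w[0]+s*w[1],-s*w[0]+c*w[1]])*1000).round(1)
print('rear corners exp -165,-+22:',inv(413,76,.077),inv(499,78,.077))
print('edges mid', inv(405,330,.077),inv(490,330,.077))
print('bed corners exp -111,-+31',inv(391,166,.049))
print('bolts',inv(346,234,.024),inv(530,238,.024))
print('caps', [inv(*q,.193) for q in []])
"
```

```text
rear corners exp -165,-+22: [-161.8  -23.5] [-161.7   21.3]
edges mid [-19.5 -21.5] [-20.7  26.6]
bed corners exp -111,-+31 [-108.   -31.5]
bolts [-60.  -55.8] [-60.1  56.3]
caps []
```

```bash
python3 -c "
from h import *
print(ticket.close_job())"
```

```text
the job is handed in; nothing more can be done
None
```

The rail is clamped in the press and the job is handed in, at about 34 s on the clock, with no verdict reported. The one thing I could not confirm directly is the clamping turn: about 86° past contact, give or take 10°.

**What I did**
- **First grasps:** two attempts closed above the rail, because the real fingertips sit about 30 mm behind the reported TCP. I measured that in the pictures and allowed for it.
- **Carrying:** the rail brushed a press column and turned 3.5° in the fingers. I squared it by regripping on the bed, pushed it against the stop (-5.9 N) and let go.
- **Clamping:** I then wound the crank clockwise about 414°, relaxed, opened and backed away.

**Last checks**
- **Rail position:** in the last wrist picture its rear end sits 54 mm in front of the bed, exactly as expected when home. It is about 1 mm off centre and about 1° off square.
- **Hand off:** the grip and crank were clear of the fingers when I handed in.
- **Clamping angle:** the push while turning rose from 7.3 N to 9.6 N at 367°, which puts contact near 328° and so about 86° past it.
- **Disagreement:** the paused pushes were not a reliable check, since they depended on how the arm held its last target. They suggested anything from about 77° to 93°, and the later turning readings alone gave as little as 70°. All of these lie inside the allowed 63° to 117°.
- **Not checked:** I did not measure the clamping force on the bed. I also did not re-measure the other things on the bench, but I did not work near them or see any of them shifted.

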